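# Stand a plaster press mould on the drying rack

### The job

The plaster leaf mould lies in the ware tray that is pushed back between the two glaze tubs. Pull the tray towards you, the mould still lying in it, until the mould is clear in front of the tubs; then stand the mould on end in the drying rack, in the free space between the two moulds already there and touching neither, gently, seated down in the ledge's trough and leaning back against the dowels with its hollow leaf side facing outwards. Leave everything else as it stands.

Things in the scene. Friction and masses are not known exactly. Their poses are not given: they have to be found in the camera images.
- mould: The mould to move: white plaster slab 160 long (x) x 60 wide (y) x 26 mm thick (z), about 0.3 kg, at first lying flat, hollow side up, x along the tray away from the robot. Origin: centre of its flat underside; z points out of the hollow side (leaf relief 12 mm deep inside a rim 10 to 12 mm wide). The long sides are flat and parallel: grip across the 60 mm width.
- mould_mid (a point): Centre of the mould's block, 13 mm above its underside; axes as the mould's.
- tray: Loose plywood tray 220 long (x, away from the robot) x 156 mm wide, 0.45 kg, slides on the table. Origin: centre of its underside. Floor 8 mm thick; far wall (+x) 8 mm thick, 45 mm high; side walls 8 mm thick, 20 mm high; no wall at the near end. 35 to 50 mm are free between the mould's far end and the far wall.
- tray_lip (a point): Middle of the top edge of the tray's far wall, 45 mm above the table; axes as the tray's.
- tub_left: Fixed square glaze tub with a pale green lid on the +y side of the tray, 120 x 120 x 120 mm high, turned as the tray is at the start, about 10 mm from the tray's side. Origin: centre of its underside; -x is its front, towards the robot. At the start the two tubs flank the far 120 mm of the tray, with 176 mm between them.
- tub_right: The same with a dark blue lid, on the -y side of the tray.
- rack: Fixed pine drying rack, 360 mm long along y; its open front faces -x, to the robot. Origin: on the table under point rack_seat. It leans back 25 degrees from vertical (top towards +x). A mould put in properly has its underside against both dowels (the back plane) and a short end flat on the ledge. Leaning end posts, behind the back plane, stand at y = +-162 to 180 mm.
- rack_seat (a point): Corner of the trough at mid-length, 70 mm above the table, where the ledge's top meets the back plane; axes as the rack's. The ledge is square to the back plane, so it slopes down to the back by 25 degrees; the trough is 36 mm deep from the back plane to a front lip 8 mm thick that stands 14 mm above the ledge.
- rack_dowel (a point): Middle of the front of the upper dowel, on the back plane 115 mm up the slope from rack_seat; axes as the rack's. Two dowels of 14 mm diameter run along y, 55 and 115 mm up the slope; their fronts make the back plane.
- mould_buff: Bystander: buff mould 150 x 50 x 24 mm standing on end in the rack left (+y) of the free space. Origin: centre of its underside, the face on the dowels; x up the slope, z out of its hollow side.
- mould_red: Bystander: terracotta mould 165 x 50 x 24 mm standing on end in the rack right (-y) of the free space; origin and axes likewise.
- bowl: Bystander: speckled cream bowl, 124 mm across, 55 mm high. Origin: centre of its underside.
- mug: Bystander: terracotta mug, 76 mm across, 88 mm high. Origin: centre of its underside.
- jug: Bystander: terracotta jug, 104 mm across, 155 mm high. Origin: centre of its underside.
- cup: Bystander: small green cup, 66 mm across, 55 mm high, between tray and rack. Origin: centre of its underside.
Not all that is in view belongs to the job. What is shaped like the mould but yellow is not meant.

How it is judged:
By the outcome, as a careful person would: the job done as asked, in the order asked, and still so for the second after the job is handed in, with the robot touching nothing.
It also fails if it takes over 67 s, if anything falls off the work surface, if the arm or the gripper's body presses on something with over 40 N, if the wrist force passes 120 N, or if a joint passes its speed limit or range.

### The arm

A 6-joint arm with a two-finger parallel gripper is mounted at the origin on the work surface. World frame = base frame: x ahead of the robot, y to its left, z up, the work surface at z = 0. Lengths are in mm, angles in rad, forces in N, time in s.
With the tool pointing down it reaches from about 400 to 925 mm from the base axis. Payload 12.5 kg.
Tool frame: the origin (TCP) lies on the centre line of the jaws, within the pads' length; the fingertips stand 19 mm ahead of it and the grasp point (between the pads) is the TCP; y points along the fingers, x is the direction in which the jaws open and shut, and the axes are right-handed (so a half turn about y gives the same grasp; the last joint's range is limited). The gripper opens to 95 mm and grips with 3 to 60 N. Pads are 20 mm wide; open, the fingers measure 119 mm over their backs; the gripper's body (75 mm by 180 mm) begins 59 mm behind the grasp point.
Start: joints at [-1.324, 0.491, 1.559, -0, 1.092, -0.106], TCP at [215.977, -586.514, 233.661] pointing down, gripper open.
Joint ranges: [-3.1, 3.1], [-0.84, 2.19], [0.05, 2.79], [-1.13, 4.28], [0.06, 2.93], [-2.69, 2.69]. Speed limits (rad/s): [2.22, 2.22, 2.79, 3.14, 3.14, 3.14].

### API

Orientations are given as [roll, pitch, yaw] about the fixed x, y, z axes, in that order (R = Rz(yaw) Ry(pitch) Rx(roll)).
In Python, from cell import env gives the robot as it stands. The module is installed in compiled form; this text tells all that it offers.
- The arm moves only by the tool move_arm, never from a script. Its argument "rows" is a list of rows, each an object of numbers: "tx", "ty", "tz": the shift along the tool's x, y, z in cm; "rx", "ry", "rz": the turn, a rotation vector about the tool's x, y, z in rad; "grip": the opening in per cent of the stroke, from 0 (shut) to 100 (fully open). In form: [{"tx": .., "ty": .., "tz": .., "rx": .., "ry": .., "rz": .., "grip": ..}, ...]. A call has 1 to 10 rows; each row shifts and turns the commanded pose from where the row before left it, along the tool's axes as they then stand; what a row does not reach is not made up. A row lasts 1/12 s, in which the tool goes at most 41.7 mm and 7.16 degrees, less where a joint would pass 70% of its speed; a pose out of reach is approached as far as the arm can. A call is refused whole if a number of a shift passes 4.17 or a number of a turn 0.125, either way. A call with a gripper value outside its range is refused whole. The fingers move at their own pace and stop on an object; the grip force is fixed at half the most. Time passes only in rows, so rows that do not move let the fingers close. It gives the time, the measured TCP pose, the force and the opening at its end, in the units of the state.
- env.state(): the state, without advancing time (a new reading comes with each control period).
- env.read_camera(name): name is "side" or "top" or "wrist"; returns (picture, depth): 400x640x3 uint8, blue, green, red; 400x640 float32, mm along the optical axis (not along the pixel's ray), 0 where there is no reading.
- env.calibration(name): a dict with "vertical_fov" (degrees; the focal length in pixels is half the picture's height over the tangent of half this angle, whatever the lens; pixels are square), "cx", "cy" (the principal point, pixels), "eye" and "rotation" of the camera in the world. Camera axes: x right, y up, looking along -z (the intrinsics and any distortion apply to the point x, -y, -z); pixel columns grow to the right and rows downward; lengths in mm; the calibration is good to about 2 mm. The wrist camera is an equidistant fisheye: a pixel r from the principal point sees the ray r / f radians off the axis. A picture is of the moment at which its call begins: read the wrist's pose just before it. calibration takes no time and is no camera call; for the wrist camera it gives the pose at the moment of the call.
- env.job_done(): hands the job in, once; it reports no verdict.
The state is a dict: "t": time; "joints": joint angles; "qvel": joint speeds; "tau": joint torques, N m; "eef_pos": TCP position; "tcp_rot": TCP orientation; "ft_force": force on the tool from outside, world axes, zero at the start; "moment": the same for the moment, N m; "opening": opening from 0.0 (shut) to 1.0 (fully open).
Only numpy, scipy, OpenCV 4.12 (cv2) and the standard library are available. Lean on these libraries where they do the work, as an engineer would, in place of code of your own. Each camera call takes 0.05 s, during which the arm holds its last target.

## Working session

There is one attempt and no reset: what is moved stays moved. The work goes in short steps, Python scripts to look and compute and a tool call to move; the robot and the scene stay as the last step left them, time stands still between calls to the robot, and variables do not carry over. Pictures are saved under pics/ and viewed, and the job is handed in when it is done.

Besides the shell and the picture viewer there is one more tool, called after ">>>" as name(argument=value, ...) on one line, values as JSON. move_arm: Moves the arm, as the interface text tells. Its arguments: {"type":"object","properties":{"rows":{"type":"array"}},"required":["rows"]}

```bash
mkdir -p pics; ls; python3 - <<'E'
from cell import env
import cv2,numpy as np
print(env.state())
for n in ["side","top","wrist"]:
    c=env.calibration(n); print(n,c)
    p,d=env.read_camera(n); cv2.imwrite(f"pics/{n}0.png",p); np.savez(f"{n}0.npz",p=p,d=d,eye=c["eye"],R=c["rotation"],cx=c["cx"],cy=c["cy"],fov=c["vertical_fov"])
E
```

```text
pics
{'t': 0.0, 'joints': array([-1.32361505e+00,  4.91573412e-01,  1.55945798e+00,  8.89730373e-06,
        1.09170056e+00, -1.05625828e-01]), 'qvel': array([-7.42438195e-04, -1.97004232e-03, -6.76714636e-04, -5.34406355e-04,
       -2.40955696e-03, -7.79121897e-05]), 'tau': array([-2.14311141e-03, -6.12648368e+01, -2.58183306e+01,  6.92420430e-02,
        4.83196741e-02, -1.18331259e-04]), 'eef_pos': array([ 215.9106979 , -586.28026297,  233.05019442]), 'tcp_rot': array([-1.57066836e+00,  1.13211615e-03, -1.21799325e+00]), 'ft_force': array([ 0.19504675, -0.72417265, -0.16441894]), 'moment': array([ 0.0079451 , -0.03695964,  0.04958069]), 'opening': 1.001234207695461}
side {'vertical_fov': 54.16854449759711, 'cx': 319.0714303725575, 'cy': 200.1026123705047, 'eye': array([ 369.26821032,  777.25953587, 1032.0265513 ]), 'rotation': array([ 0.71411039, -0.00373949, -2.95085124])}
top {'vertical_fov': 56.68508806729723, 'cx': 313.87297790638365, 'cy': 193.99071502302036, 'eye': array([ 355.24548359,  -39.75336541, 1371.60719245]), 'rotation': array([ 0.1344949 ,  0.0140821 , -1.54490344])}
wrist {'vertical_fov': 65.70646984690485, 'cx': 315.9326879559371, 'cy': 207.2985141994088, 'eye': array([ 296.30454669, -557.76299436,  382.98715378]), 'rotation': array([-0.30256874,  0.00149469, -1.21680592])}
```

View pics/top0.png

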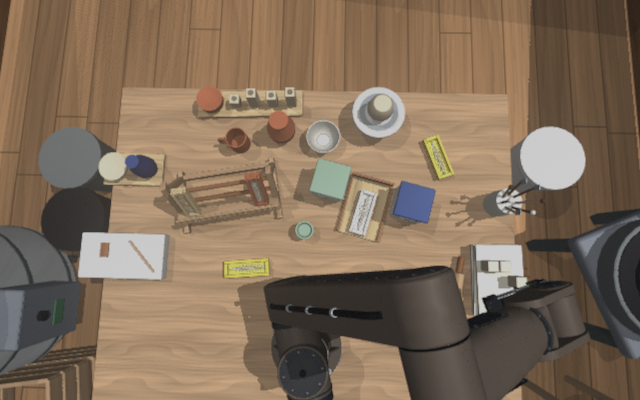

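View pics/side0.png

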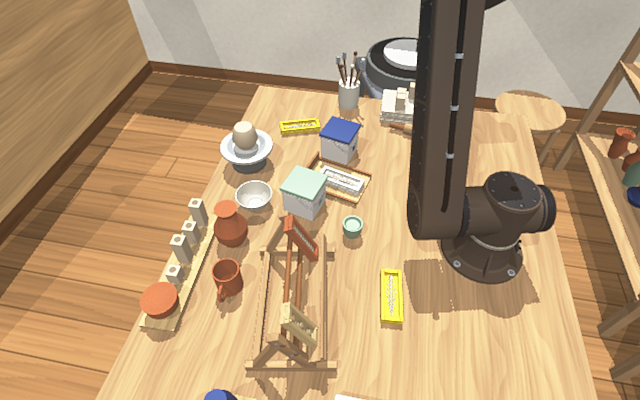

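View pics/wrist0.png

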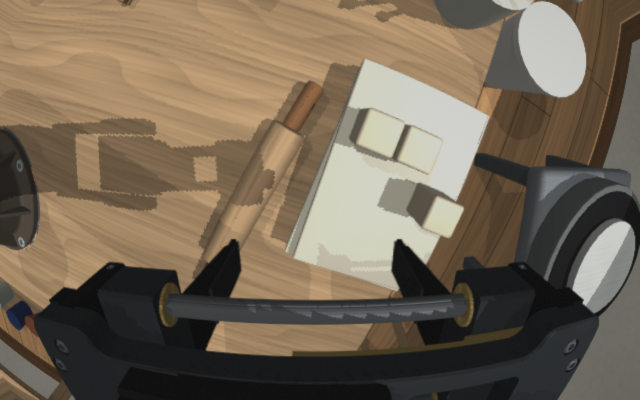

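The top view shows the white mould in the tray at about (363,212), between the green-lidded tub (331,180) and the blue-lidded one (413,202). Two yellow decoys lie at (247,268) and (438,157). In the rack, buff is at (187,201) and red at (257,188). The white one in the tray fits the description. Next I'll enlarge it and build height maps.

```bash
cat > h.py <<'E'
import numpy as np,cv2
from scipy.spatial.transform import Rotation as Ro
def RPY(r): return Ro.from_euler('xyz',r).as_matrix()
def cloud(f):
    z=np.load(f); d=z['d']; h,w=d.shape
    fl=h/2/np.tan(np.radians(float(z['fov']))/2)
    v,u=np.mgrid[0:h,0:w].astype(float)
    P=np.stack([(u-z['cx'])/fl*d,-(v-z['cy'])/fl*d,-d],-1)
    W=P@RPY(z['R']).T+z['eye']; W[d<=0]=np.nan
    return W,z['p']
def grid(W,p,x0,x1,y0,y1,s=1.0,zmax=1e9):
    """top-down: rows x decreasing, cols y decreasing"""
    m=np.isfinite(W[...,2])&(W[...,2]<zmax)
    return m
def proj(f,X):
    z=np.load(f); fl=200/np.tan(np.radians(float(z['fov']))/2)
    q=(np.asarray(X,float)-z['eye'])@RPY(z['R'])
    return np.stack([z['cx']+fl*q[...,0]/-q[...,2], z['cy']-fl*q[...,1]/-q[...,2]],-1)
E
python3 - <<'E'
from h import *
W,p=cloud('top0.npz')
for n,(u,v) in dict(mould=(363,212),gtub=(331,180),btub=(413,202),buff=(187,201),red=(257,188),cup=(304,231),table=(320,255),t2=(150,220),t3=(480,230),rolltray=(344,222)).items(): print(n,W[v,u].round(1))
Ws,ps=cloud('side0.npz')
for n,(u,v) in dict(mould=(342,180),gtub=(305,185),btub=(340,130),t=(350,270),cup=(352,226)).items(): print('s',n,Ws[v,u].round(1))
c=p[120:300,160:460]; cv2.imwrite('pics/topc.png',cv2.resize(c,None,fx=2.6,fy=2.6,interpolation=cv2.INTER_CUBIC))
c=ps[110:390,220:420]; cv2.imwrite('pics/sidec.png',cv2.resize(c,None,fx=2.1,fy=2.1,interpolation=cv2.INTER_CUBIC))
E
```

```text
mould [ 475.4 -196.6   22.4]
gtub [573.9 -75.1 119.4]
btub [ 505.  -354.3  118.3]
buff [486.3 403.8 150.1]
red [534.1 170.3 160.8]
cup [400.2  15.2  48.3]
table [316.1 -43.8  -2. ]
t2 [428.4 594.5  -6.3]
t3 [ 421.9 -627.9   -1.4]
rolltray [ 438.3 -129.2    5.5]
s mould [ 468.5 -186.9   27.6]
s gtub [571.6 -51.9 121.7]
s btub [ 504.8 -345.4  121.4]
s t [390.1 158.3   5.6]
s cup [405.1  25.2  48.1]
```

View pics/topc.png

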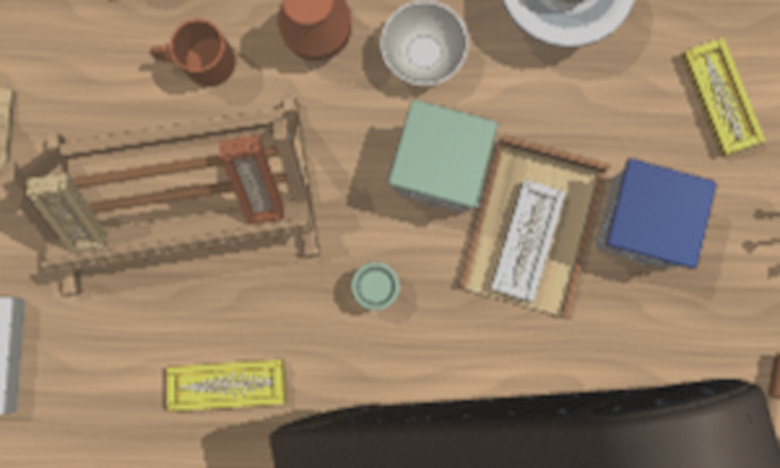

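View pics/sidec.png

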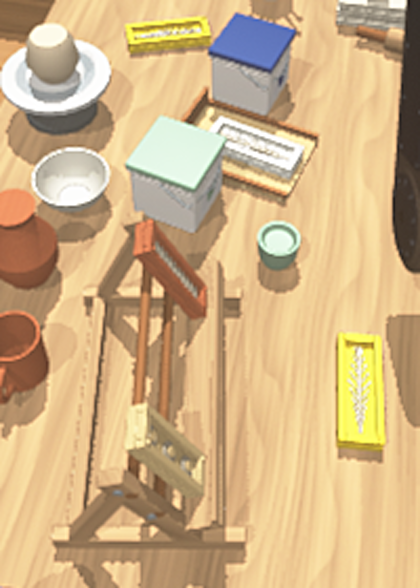

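White in the tray is confirmed as the one meant; the others of that shape are yellow. Next, the fits.

```bash
cat >> h.py <<'E'
def level(W):
    """fit table plane and return z residual"""
    m=np.isfinite(W[...,2])&(abs(W[...,2])<15)&(W[...,0]>250)&(W[...,0]<700)&(abs(W[...,1])<600)
    P=W[m]
    for _ in range(4):
        A=np.c_[P[:,0],P[:,1],np.ones(len(P))]; c=np.linalg.lstsq(A,P[:,2],rcond=None)[0]
        P=P[abs(A@c-P[:,2])<4]
    return c
def rect(W,m,keep=0.0):
    P=W[m][:,:2].astype(np.float32); r=cv2.minAreaRect(P); return r,len(P)
E
python3 - <<'E'
from h import *
for f in ['top0.npz','side0.npz']:
    W,p=cloud(f); c=level(W); print(f,c)
    Z=W[...,2]-(c[0]*W[...,0]+c[1]*W[...,1]+c[2])
    X,Y=W[...,0],W[...,1]
    hsv=cv2.cvtColor(p,cv2.COLOR_BGR2HSV); H,S,V=cv2.split(hsv)
    def rep(n,m):
        m=cv2.morphologyEx(m.astype(np.uint8),cv2.MORPH_OPEN,np.ones((2,2)))
        k,l,st,ce=cv2.connectedComponentsWithStats(m); i=1+st[1:,4].argmax(); m=l==i
        r,N=rect(W,m); print(n,N,'c',np.round(r[0],1),'wh',np.round(r[1],1),'ang',round(r[2],2),'z',np.median(Z[m]).round(1), 'mean',W[m].mean(0).round(1))
    rep('gtub',(Z>105)&(Z<135)&(abs(X-572)<110)&(abs(Y+65)<110))
    rep('btub',(Z>105)&(Z<135)&(abs(X-505)<110)&(abs(Y+350)<110))
    box=(X>330)&(X<650)&(Y<-60)&(Y>-340)
    rep('mould',box&(S<45)&(V>110)&(Z>15)&(Z<45))
    rep('tray',box&(Z>4)&(Z<55)&((Z<60)))
    rep('lip',box&(Z>35)&(Z<52))
    rep('red',(Z>75)&(Z<235)&(X>380)&(X<640)&(abs(Y-170)<60)&(S>110)&((H<12)|(H>170)))
    rep('buff',(Z>75)&(Z<235)&(X>380)&(X<640)&(abs(Y-400)<60)&(H>12))
E
```

```text
top0.npz [ 0.00063021 -0.00125311 -0.54506034]
gtub 1195 c [595.6 -80.4] wh [117.2 139.5] ang 69.28 z nan mean [nan nan nan]
btub 1252 c [ 514.7 -378.5] wh [151.4 142.8] ang 75.93 z nan mean [nan nan nan]
mould 727 c [ 475.2 -199.8] wh [ 58.5 164.8] ang 69.35 z nan mean [nan nan nan]
tray 2440 c [ 494.8 -208.1] wh [155.6 233.2] ang 72.98 z nan mean [nan nan nan]
lip 63 c [ 604.9 -199.4] wh [88.   5.9] ang 75.04 z nan mean [nan nan nan]
red 295 c [547.7 174.8] wh [133.1  49.2] ang 11.02 z 177.2 mean [532.6 169.9 164.1]
buff 997 c [475.8 402.2] wh [145.5 144.1] ang 83.6 z nan mean [nan nan nan]
side0.npz [-1.34046756e-04  3.66569234e-06  2.73763497e-01]
gtub 1088 c [539.5 -81. ] wh [216.7 104. ] ang 53.78 z nan mean [nan nan nan]
btub 750 c [ 479.  -415.4] wh [258.3 113.4] ang 72.17 z nan mean [nan nan nan]
mould 588 c [ 485.9 -197.4] wh [156.4 114.1] ang 34.41 z nan mean [nan nan nan]
tray 1995 c [ 479.1 -219.3] wh [233.5 278.9] ang 12.86 z nan mean [nan nan nan]
lip 59 c [ 529.2 -304.1] wh [10.1 73.6] ang 75.96 z 40.4 mean [ 530.6 -304.8   40.6]
red 656 c [nan nan] wh [0. 0.] ang 0.0 z nan mean [nan nan nan]
buff 1837 c [490.4 362.9] wh [ 32.7 245.5] ang 37.48 z nan mean [nan nan nan]
```

```bash
cat >> h.py <<'E'
def plan(tp,tR,n,st,grip=None,show=True):
    p=np.array(st['eef_pos']); R=RPY(st['tcp_rot'])
    rv=Ro.from_matrix(R.T@tR).as_rotvec(); dp=(np.asarray(tp,float)-p)/n
    print('from',p.round(1),np.round(st['tcp_rot'],3),'rot total',rv.round(3),'dist',np.linalg.norm(dp*n).round(1))
    for i in range(n):
        s=R.T@dp/10; w=rv/n
        print(i,'t',s.round(2),'r',w.round(4)); R=R@Ro.from_rotvec(w).as_matrix()
def Rdown(yaw): return Ro.from_euler('xyz',[-np.pi/2,0,yaw]).as_matrix()
E
python3 - <<'E'
from h import *
from cell import env
plan([520,-270,340],Rdown(np.radians(-16)),20,env.state())
E
```

```text
from [ 215.9 -586.4  233.2] [-1.571e+00  1.000e-03 -1.218e+00] rot total [-0.    -0.939 -0.001] dist 451.6
0 t [-0.96 -0.53  1.97] r [-0.     -0.0469 -0.    ]
1 t [-0.87 -0.53  2.02] r [-0.     -0.0469 -0.    ]
2 t [-0.77 -0.53  2.05] r [-0.     -0.0469 -0.    ]
3 t [-0.67 -0.53  2.09] r [-0.     -0.0469 -0.    ]
4 t [-0.57 -0.53  2.12] r [-0.     -0.0469 -0.    ]
5 t [-0.47 -0.53  2.14] r [-0.     -0.0469 -0.    ]
6 t [-0.37 -0.53  2.16] r [-0.     -0.0469 -0.    ]
7 t [-0.27 -0.53  2.18] r [-0.     -0.0469 -0.    ]
8 t [-0.17 -0.53  2.19] r [-0.     -0.0469 -0.    ]
9 t [-0.07 -0.53  2.19] r [-0.     -0.0469 -0.    ]
10 t [ 0.04 -0.53  2.19] r [-0.     -0.0469 -0.    ]
11 t [ 0.14 -0.53  2.19] r [-0.     -0.0469 -0.    ]
12 t [ 0.24 -0.53  2.18] r [-0.     -0.0469 -0.    ]
13 t [ 0.34 -0.53  2.17] r [-0.     -0.0469 -0.    ]
14 t [ 0.45 -0.53  2.15] r [-0.     -0.0469 -0.    ]
15 t [ 0.55 -0.53  2.12] r [-0.     -0.0469 -0.    ]
16 t [ 0.65 -0.53  2.1 ] r [-0.     -0.0469 -0.    ]
17 t [ 0.74 -0.53  2.06] r [-0.     -0.0469 -0.    ]
18 t [ 0.84 -0.53  2.03] r [-0.     -0.0469 -0.    ]
19 t [ 0.93 -0.53  1.99] r [-0.     -0.0469 -0.    ]
```

>>> move_arm(rows=[{"tx":-0.9,"ty":-0.53,"tz":2.0,"ry":-0.047,"grip":36},{"tx":-0.9,"ty":-0.53,"tz":2.0,"ry":-0.047,"grip":36},{"tx":-0.8,"ty":-0.53,"tz":2.05,"ry":-0.047,"grip":36},{"tx":-0.7,"ty":-0.53,"tz":2.1,"ry":-0.047,"grip":36},{"tx":-0.6,"ty":-0.53,"tz":2.1,"ry":-0.047,"grip":36},{"tx":-0.5,"ty":-0.53,"tz":2.15,"ry":-0.047,"grip":36},{"tx":-0.4,"ty":-0.53,"tz":2.15,"ry":-0.047,"grip":36},{"tx":-0.3,"ty":-0.53,"tz":2.2,"ry":-0.047,"grip":36},{"tx":-0.2,"ty":-0.53,"tz":2.2,"ry":-0.047,"grip":36},{"tx":-0.1,"ty":-0.53,"tz":2.2,"ry":-0.047,"grip":36}])

```text
validation failed for argument at $.ro...
```

>>> move_arm(rows=[{"tx":0.05,"ty":-0.53,"tz":2.2,"ry":-0.047,"grip":36},{"tx":0.15,"ty":-0.53,"tz":2.2,"ry":-0.047,"grip":36},{"tx":0.25,"ty":-0.53,"tz":2.2,"ry":-0.047,"grip":36},{"tx":0.35,"ty":-0.53,"tz":2.15,"ry":-0.047,"grip":36},{"tx":0.45,"ty":-0.53,"tz":2.15,"ry":-0.047,"grip":36},{"tx":0.55,"ty":-0.53,"tz":2.1,"ry":-0.047,"grip":36},{"tx":0.65,"ty":-0.53,"tz":2.1,"ry":-0.047,"grip":36},{"tx":0.75,"ty":-0.53,"tz":2.05,"ry":-0.047,"grip":36},{"tx":0.85,"ty":-0.53,"tz":2.0,"ry":-0.047,"grip":36},{"tx":0.95,"ty":-0.53,"tz":2.0,"ry":-0.047,"grip":36}])

```text
validation failed for argument at $.ro...
```

```bash
cat > shot.py <<'E'
import sys
from cell import env
import cv2,numpy as np
tag=sys.argv[1]
s=env.state(); print('t',round(s['t'],2),'pos',s['eef_pos'].round(1),'rot',s['tcp_rot'].round(3),'q',s['joints'].round(3),'F',s['ft_force'].round(1),'op',round(s['opening'],3))
with open('log.txt','a') as f: f.write(repr([list(s['joints']),list(s['eef_pos']),list(s['tcp_rot'])])+'\n')
for n in sys.argv[2:]:
    c=env.calibration(n); p,d=env.read_camera(n); cv2.imwrite(f"pics/{n}{tag}.png",p)
    np.savez(f"{n}{tag}.npz",p=p,d=d,eye=c["eye"],R=c["rotation"],cx=c["cx"],cy=c["cy"],fov=c["vertical_fov"])
E
python3 shot.py 1 wrist top side
```

```text
t 0.15 pos [ 215.9 -586.4  233.2] rot [-1.571e+00  1.000e-03 -1.218e+00] q [-1.324  0.491  1.559  0.     1.092 -0.106] F [ 0.7 -0.4  0.6] op 0.998
```

View pics/wrist1.png

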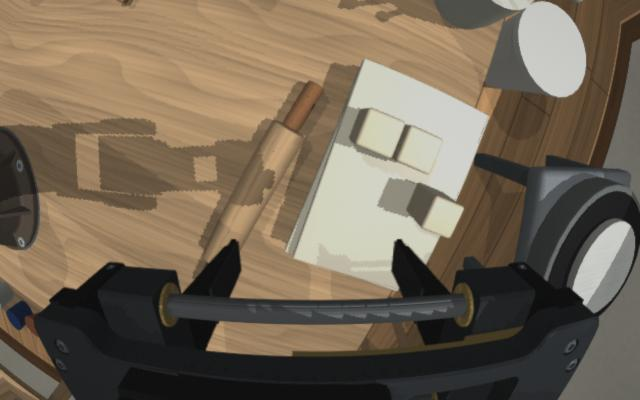

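The call was refused on validation and the arm hasn't moved. Possibly every field is required, so I'll send all seven.

>>> move_arm(rows=[{"tx":-0.9,"ty":-0.53,"tz":2.0,"rx":0,"ry":-0.047,"rz":0,"grip":36},{"tx":-0.9,"ty":-0.53,"tz":2.0,"rx":0,"ry":-0.047,"rz":0,"grip":36},{"tx":-0.8,"ty":-0.53,"tz":2.05,"rx":0,"ry":-0.047,"rz":0,"grip":36},{"tx":-0.7,"ty":-0.53,"tz":2.1,"rx":0,"ry":-0.047,"rz":0,"grip":36},{"tx":-0.6,"ty":-0.53,"tz":2.1,"rx":0,"ry":-0.047,"rz":0,"grip":36},{"tx":-0.5,"ty":-0.53,"tz":2.15,"rx":0,"ry":-0.047,"rz":0,"grip":36},{"tx":-0.4,"ty":-0.53,"tz":2.15,"rx":0,"ry":-0.047,"rz":0,"grip":36},{"tx":-0.3,"ty":-0.53,"tz":2.2,"rx":0,"ry":-0.047,"rz":0,"grip":36},{"tx":-0.2,"ty":-0.53,"tz":2.2,"rx":0,"ry":-0.047,"rz":0,"grip":36},{"tx":-0.1,"ty":-0.53,"tz":2.2,"rx":0,"ry":-0.047,"rz":0,"grip":36}])

```text
t: 1.13
eef_pos: [367.6, -425.5, 286.9]
tcp_rot: [-1.571, -0.0, -0.746]
ft_force: [-0.6, 0.3, 0.4]
opening: 0.384
```

>>> move_arm(rows=[{"tx":0.05,"ty":-0.53,"tz":2.2,"rx":0,"ry":-0.047,"rz":0,"grip":36},{"tx":0.15,"ty":-0.53,"tz":2.2,"rx":0,"ry":-0.047,"rz":0,"grip":36},{"tx":0.25,"ty":-0.53,"tz":2.2,"rx":0,"ry":-0.047,"rz":0,"grip":36},{"tx":0.35,"ty":-0.53,"tz":2.15,"rx":0,"ry":-0.047,"rz":0,"grip":36},{"tx":0.45,"ty":-0.53,"tz":2.15,"rx":0,"ry":-0.047,"rz":0,"grip":36},{"tx":0.55,"ty":-0.53,"tz":2.1,"rx":0,"ry":-0.047,"rz":0,"grip":36},{"tx":0.65,"ty":-0.53,"tz":2.1,"rx":0,"ry":-0.047,"rz":0,"grip":36},{"tx":0.75,"ty":-0.53,"tz":2.05,"rx":0,"ry":-0.047,"rz":0,"grip":36},{"tx":0.85,"ty":-0.53,"tz":2.0,"rx":0,"ry":-0.047,"rz":0,"grip":36},{"tx":0.95,"ty":-0.53,"tz":2.0,"rx":0,"ry":-0.047,"rz":0,"grip":36}])

```text
t: 1.97
eef_pos: [520.1, -267.9, 339.9]
tcp_rot: [-1.571, -0.0, -0.276]
ft_force: [-0.3, 0.8, 0.5]
opening: 0.36
```

```bash
python3 shot.py 1 wrist
```

```text
t 1.97 pos [ 520.1 -267.9  339.9] rot [-1.571 -0.    -0.276] q [-0.588  0.345  1.508 -0.     1.288 -0.313] F [-0.3  0.8  0.5] op 0.36
```

View pics/wrist1.png

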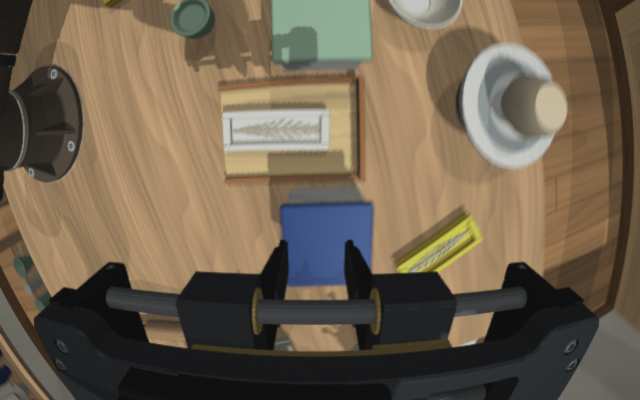

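Wrist view: tray spans about (220..365, 78..182), mould at (275,130), blue lid at (328,244), green lid at (320,30). Rectify it at the mould-top and lip heights.

```bash
cat >> h.py <<'E'
def projf(f,X):
    z=np.load(f); fl=200/np.tan(np.radians(float(z['fov']))/2)
    q=(np.asarray(X,float)-z['eye'])@RPY(z['R'])
    x,y,d=q[...,0],-q[...,1],-q[...,2]
    rr=np.hypot(x,y)+1e-9; th=np.arctan2(rr,d)
    return np.stack([z['cx']+fl*th*x/rr, z['cy']+fl*th*y/rr],-1)
def ortho(f,c,yaw,h,ex,ey,s,fn=None):
    """image: up=+x local, left=+y local; s px/mm, half extents ex,ey. pixel->(x,y)loc = (ex-r/s, ey-c/s)"""
    fn=fn or (projf if 'wrist' in f else proj)
    r,cc=np.mgrid[0:int(2*ex*s),0:int(2*ey*s)]
    lx=ex-r/s; ly=ey-cc/s
    X=np.stack([c[0]+lx*np.cos(yaw)-ly*np.sin(yaw), c[1]+lx*np.sin(yaw)+ly*np.cos(yaw), np.full_like(lx,h)],-1)
    m=fn(f,X).astype(np.float32)
    return cv2.remap(np.load(f)['p'],m[...,0],m[...,1],cv2.INTER_CUBIC)
def ruler(im,ex,ey,s,step=20):
    for a in np.arange(-int(ex)//step*step,ex,step):
        y=int((ex-a)*s); cv2.line(im,(0,y),(6 if a else 14,y),(0,0,255),1)
        if a%100==0: cv2.putText(im,str(int(a)),(16,y+4),0,.4,(0,0,255),1)
    for a in np.arange(-int(ey)//step*step,ey,step):
        x=int((ey-a)*s); cv2.line(im,(x,0),(x,6 if a else 14),(0,0,255),1)
        if a%100==0: cv2.putText(im,str(int(a)),(x-8,24),0,.4,(0,0,255),1)
    return im
E
python3 - <<'E'
from h import *
c=[500,-210];yaw=np.radians(-15)
for h in (34,45,120):
    im=ortho('wrist1.npz',c,yaw,h,140,190,2); cv2.imwrite(f'pics/o{h}.png',ruler(im,140,190,2))
E
```

```text
(no output)
```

View pics/o34.png

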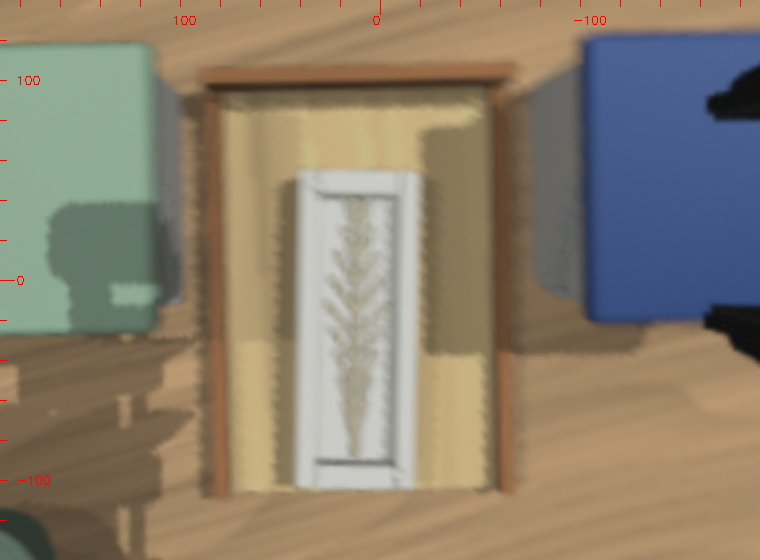

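View pics/o45.png

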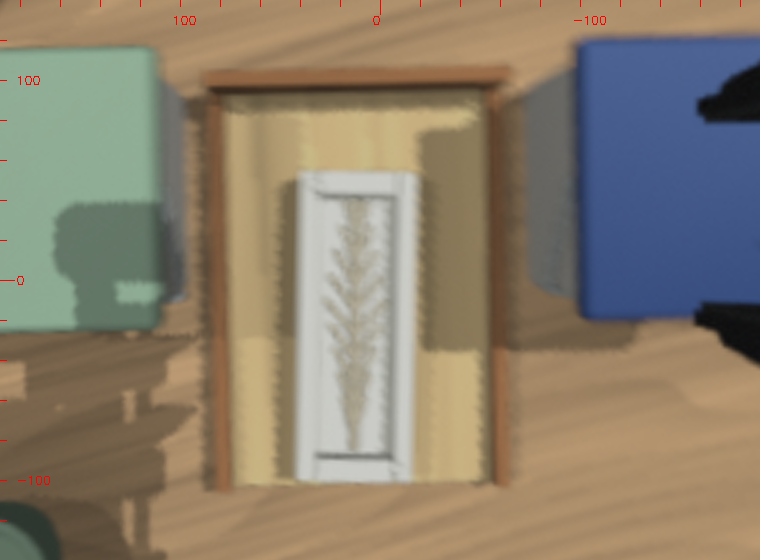

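View pics/o120.png

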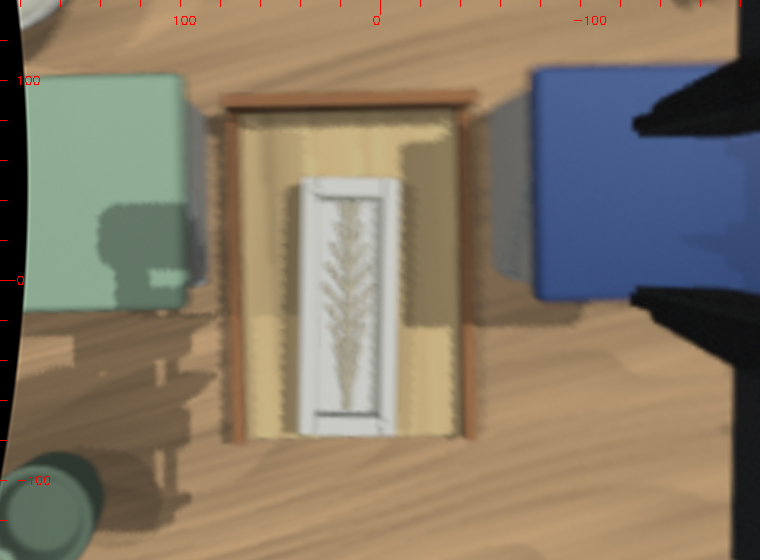

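```bash
python3 - <<'E'
from h import *
from cell import env
W,p=cloud('top0.npz')
L=np.array([600.7,-224.5]); y=np.radians(-13.8); ux=np.array([np.cos(y),np.sin(y)]); uy=np.array([-ux[1],ux[0]])
d=W[...,:2]-L; a=d@ux; b=d@uy
for rng in ((-100,100),(100,140),(140,180)):
    m=(a>rng[0])&(a<rng[1])&(abs(b)<75); print(rng,np.nanmax(W[...,2][m]))
plan([600.7,-224.5,110],Rdown(y),10,env.state())
E
```

```text
(-100, 100) 52.611574713307164
(100, 140) 90.0868265533461
(140, 180) 93.99319675010406
from [ 522.3 -265.8  340.9] [-1.57  -0.002 -0.271] rot total [-0.001 -0.03   0.002] dist 247.3
0 t [0.64 2.31 0.61] r [-0.0001 -0.003   0.0002]
1 t [0.64 2.31 0.6 ] r [-0.0001 -0.003   0.0002]
2 t [0.65 2.31 0.6 ] r [-0.0001 -0.003   0.0002]
3 t [0.65 2.31 0.6 ] r [-0.0001 -0.003   0.0002]
4 t [0.65 2.31 0.6 ] r [-0.0001 -0.003   0.0002]
5 t [0.65 2.31 0.6 ] r [-0.0001 -0.003   0.0002]
6 t [0.65 2.31 0.6 ] r [-0.0001 -0.003   0.0002]
7 t [0.66 2.31 0.59] r [-0.0001 -0.003   0.0002]
8 t [0.66 2.31 0.59] r [-0.0001 -0.003   0.0002]
9 t [0.66 2.31 0.59] r [-0.0001 -0.003   0.0002]
```

>>> move_arm(rows=[{"tx":0.65,"ty":2.31,"tz":0.6,"rx":0,"ry":-0.003,"rz":0,"grip":36},{"tx":0.65,"ty":2.31,"tz":0.6,"rx":0,"ry":-0.003,"rz":0,"grip":36},{"tx":0.65,"ty":2.31,"tz":0.6,"rx":0,"ry":-0.003,"rz":0,"grip":36},{"tx":0.65,"ty":2.31,"tz":0.6,"rx":0,"ry":-0.003,"rz":0,"grip":36},{"tx":0.65,"ty":2.31,"tz":0.6,"rx":0,"ry":-0.003,"rz":0,"grip":36},{"tx":0.65,"ty":2.31,"tz":0.6,"rx":0,"ry":-0.003,"rz":0,"grip":36},{"tx":0.65,"ty":2.31,"tz":0.6,"rx":0,"ry":-0.003,"rz":0,"grip":36},{"tx":0.65,"ty":2.31,"tz":0.6,"rx":0,"ry":-0.003,"rz":0,"grip":36},{"tx":0.65,"ty":2.31,"tz":0.6,"rx":0,"ry":-0.003,"rz":0,"grip":36},{"tx":0,"ty":0,"tz":0,"rx":0,"ry":0,"rz":0,"grip":36}])

```text
t: 2.85
eef_pos: [589.4, -230.8, 127.5]
tcp_rot: [-1.569, 0.006, -0.25]
ft_force: [0.2, 0.8, -0.3]
opening: 0.357
```

```bash
python3 shot.py 2 wrist; python3 - <<'E'
from h import *
from cell import env
plan([600.7,-224.5,36],Rdown(np.radians(-13.8)),5,env.state())
E
```

```text
t 2.85 pos [ 589.4 -230.8  127.5] rot [-1.569  0.006 -0.25 ] q [-0.478  0.62   1.639  0.     0.889 -0.227] F [ 0.2  0.8 -0.3] op 0.357
from [ 589.6 -231.5  129.8] [-1.57   0.004 -0.25 ] rot total [-0.001 -0.01  -0.004] dist 94.8
0 t [0.19 1.88 0.19] r [-0.0002 -0.0019 -0.0008]
1 t [0.19 1.88 0.19] r [-0.0002 -0.0019 -0.0008]
2 t [0.19 1.88 0.19] r [-0.0002 -0.0019 -0.0008]
3 t [0.18 1.88 0.19] r [-0.0002 -0.0019 -0.0008]
4 t [0.18 1.88 0.19] r [-0.0002 -0.0019 -0.0008]
```

View pics/wrist2.png

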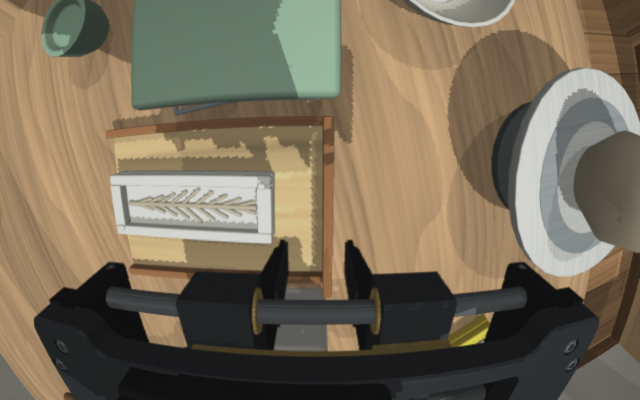

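```bash
python3 - <<'E'
from h import *
y=np.radians(-13.8)
im=ortho('wrist2.npz',[600.7,-224.5],y,45,60,100,4); cv2.imwrite('pics/o2.png',ruler(im,60,100,4))
E
```

```text
(no output)
```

View pics/o2.png

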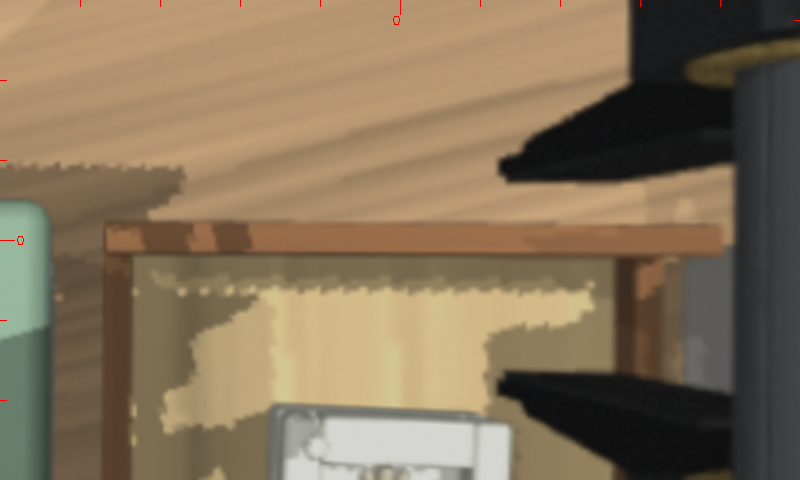

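>>> move_arm(rows=[{"tx":0.45,"ty":0.5,"tz":0.4,"rx":0,"ry":-0.005,"rz":-0.002,"grip":36},{"tx":0.45,"ty":1.0,"tz":0.4,"rx":0,"ry":-0.005,"rz":-0.002,"grip":36},{"tx":0,"ty":2.0,"tz":0,"rx":0,"ry":0,"rz":0,"grip":36},{"tx":0,"ty":2.0,"tz":0,"rx":0,"ry":0,"rz":0,"grip":36},{"tx":0,"ty":2.0,"tz":0,"rx":0,"ry":0,"rz":0,"grip":36},{"tx":0,"ty":1.2,"tz":0,"rx":0,"ry":0,"rz":0,"grip":36},{"tx":0,"ty":0.7,"tz":0,"rx":0,"ry":0,"rz":0,"grip":36},{"tx":0,"ty":0,"tz":0,"rx":0,"ry":0,"rz":0,"grip":36},{"tx":0,"ty":0,"tz":0,"rx":0,"ry":0,"rz":0,"grip":36}])

```text
t: 3.65
eef_pos: [601.6, -226.8, 38.4]
tcp_rot: [-1.571, -0.005, -0.241]
ft_force: [0.4, -0.6, 0.6]
opening: 0.361
```

```bash
python3 shot.py 3 wrist
```

```text
t 3.65 pos [ 601.6 -226.8   38.4] rot [-1.571 -0.005 -0.241] q [-4.640e-01  7.460e-01  1.671e+00  1.000e-03  7.190e-01 -2.230e-01] F [ 0.4 -0.6  0.6] op 0.361
```

View pics/wrist3.png

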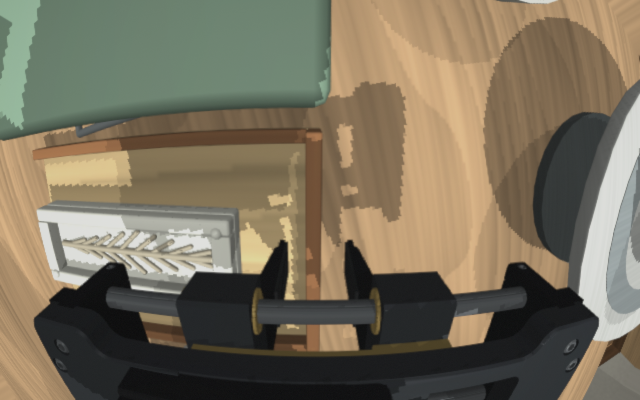

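>>> move_arm(rows=[{"tx":0,"ty":0,"tz":0,"rx":0,"ry":0,"rz":0,"grip":0},{"tx":0,"ty":0,"tz":0,"rx":0,"ry":0,"rz":0,"grip":0},{"tx":0,"ty":0,"tz":0,"rx":0,"ry":0,"rz":0,"grip":0},{"tx":0,"ty":0,"tz":0,"rx":0,"ry":0,"rz":0,"grip":0},{"tx":0,"ty":0,"tz":0,"rx":0,"ry":0,"rz":0,"grip":0},{"tx":-0.1,"ty":0,"tz":0,"rx":0,"ry":0,"rz":0,"grip":0},{"tx":-0.2,"ty":0,"tz":0,"rx":0,"ry":0,"rz":0,"grip":0},{"tx":-0.3,"ty":0,"tz":0,"rx":0,"ry":0,"rz":0,"grip":0},{"tx":-0.4,"ty":0,"tz":0,"rx":0,"ry":0,"rz":0,"grip":0},{"tx":-0.5,"ty":0,"tz":0,"rx":0,"ry":0,"rz":0,"grip":0}])

```text
t: 4.53
eef_pos: [587.0, -223.3, 38.0]
tcp_rot: [-1.571, -0.006, -0.241]
ft_force: [4.4, -1.3, 2.3]
opening: 0.08
```

>>> move_arm(rows=[{"tx":-0.6,"ty":0,"tz":0,"rx":0,"ry":0,"rz":0,"grip":0},{"tx":-0.8,"ty":0,"tz":0,"rx":0,"ry":0,"rz":0,"grip":0},{"tx":-0.9,"ty":0,"tz":0,"rx":0,"ry":0,"rz":0,"grip":0},{"tx":-1.0,"ty":0,"tz":0,"rx":0,"ry":0,"rz":0,"grip":0},{"tx":-1.0,"ty":0,"tz":0,"rx":0,"ry":0,"rz":0,"grip":0},{"tx":-1.0,"ty":0,"tz":0,"rx":0,"ry":0,"rz":0,"grip":0},{"tx":-0.9,"ty":0,"tz":0,"rx":0,"ry":0,"rz":0,"grip":0},{"tx":-0.8,"ty":0,"tz":0,"rx":0,"ry":0,"rz":0,"grip":0},{"tx":-0.6,"ty":0,"tz":0,"rx":0,"ry":0,"rz":0,"grip":0},{"tx":-0.4,"ty":0,"tz":0,"rx":0,"ry":0,"rz":0,"grip":0}])

```text
t: 5.37
eef_pos: [509.1, -204.3, 38.0]
tcp_rot: [-1.572, -0.006, -0.241]
ft_force: [6.1, -2.1, 3.7]
opening: 0.082
```

>>> move_arm(rows=[{"tx":-0.2,"ty":0,"tz":0,"rx":0,"ry":0,"rz":0,"grip":0},{"tx":0,"ty":0,"tz":0,"rx":0,"ry":0,"rz":0,"grip":0},{"tx":0,"ty":0,"tz":0,"rx":0,"ry":0,"rz":0,"grip":28},{"tx":0,"ty":0,"tz":0,"rx":0,"ry":0,"rz":0,"grip":28},{"tx":0,"ty":0,"tz":0,"rx":0,"ry":0,"rz":0,"grip":28}])

```text
t: 5.78
eef_pos: [506.4, -203.2, 37.1]
tcp_rot: [-1.571, -0.003, -0.241]
ft_force: [-0.1, -0.1, 0.3]
opening: 0.236
```

```bash
python3 shot.py 4 wrist side
```

```text
t 5.78 pos [ 506.4 -203.2   37.1] rot [-1.571 -0.003 -0.241] q [-0.503  0.658  1.923  0.002  0.558 -0.264] F [-0.1 -0.1  0.3] op 0.236
```

View pics/wrist4.png

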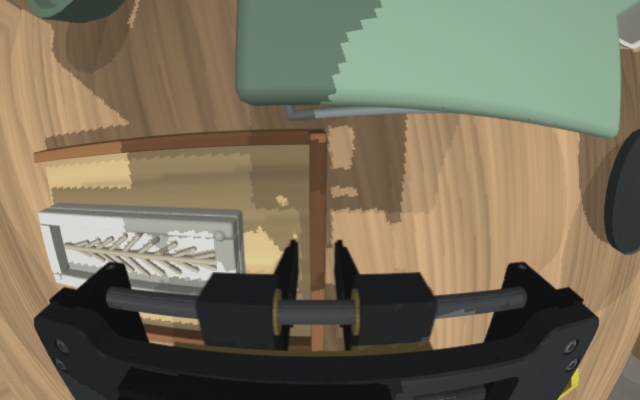

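View pics/side4.png

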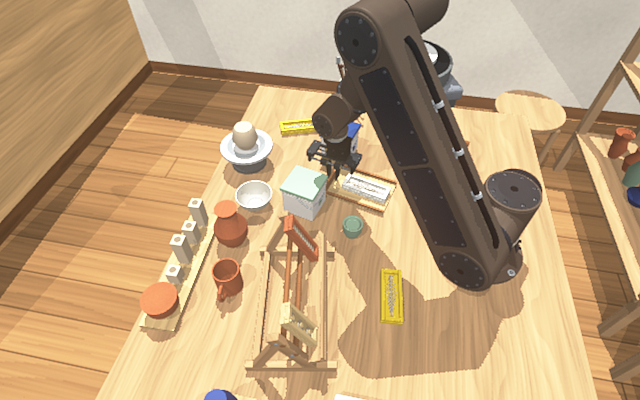

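Tray pulled 97 mm; in the wrist view the mould (45..240, 205..300) still lies as before relative to the tray. Lift off and turn the tool.

>>> move_arm(rows=[{"tx":0,"ty":-1.5,"tz":0,"rx":0,"ry":0,"rz":0,"grip":28},{"tx":0,"ty":-2.5,"tz":0,"rx":0,"ry":0,"rz":0,"grip":28},{"tx":0,"ty":-3.0,"tz":0,"rx":0,"ry":0,"rz":0,"grip":28},{"tx":0,"ty":-3.0,"tz":0,"rx":0,"ry":0,"rz":0,"grip":40},{"tx":0,"ty":-3.0,"tz":0,"rx":0,"ry":0.08,"rz":0,"grip":60},{"tx":0,"ty":-3.0,"tz":0,"rx":0,"ry":0.08,"rz":0,"grip":90},{"tx":0,"ty":-1.0,"tz":0,"rx":0,"ry":0.1,"rz":0,"grip":90},{"tx":0,"ty":0,"tz":0,"rx":0,"ry":0.1,"rz":0,"grip":90},{"tx":0,"ty":0,"tz":0,"rx":0,"ry":0.1,"rz":0,"grip":90},{"tx":0,"ty":0,"tz":0,"rx":0,"ry":0.1,"rz":0,"grip":90}])

```text
t: 6.72
eef_pos: [506.1, -203.2, 207.5]
tcp_rot: [-1.569, -0.004, -0.806]
ft_force: [1.0, -0.0, -0.1]
opening: 0.714
```

```bash
python3 - <<'E'
from h import *
from cell import env
plan([394,-171,200],Rdown(np.radians(-105.7)),12,env.state())
E
```

```text
from [ 506.1 -203.2  207.5] [-1.569 -0.004 -0.806] rot total [-0.004  1.039  0.002] dist 116.9
0 t [-0.84  0.06 -0.49] r [-0.0003  0.0866  0.0002]
1 t [-0.8   0.06 -0.56] r [-0.0003  0.0866  0.0002]
2 t [-0.74  0.06 -0.63] r [-0.0003  0.0866  0.0002]
3 t [-0.69  0.06 -0.69] r [-0.0003  0.0866  0.0002]
4 t [-0.63  0.06 -0.74] r [-0.0003  0.0866  0.0002]
5 t [-0.56  0.06 -0.8 ] r [-0.0003  0.0866  0.0002]
6 t [-0.49  0.06 -0.84] r [-0.0003  0.0866  0.0002]
7 t [-0.41  0.06 -0.88] r [-0.0003  0.0866  0.0002]
8 t [-0.34  0.06 -0.91] r [-0.0003  0.0866  0.0002]
9 t [-0.25  0.06 -0.94] r [-0.0003  0.0866  0.0002]
10 t [-0.17  0.06 -0.96] r [-0.0003  0.0866  0.0002]
11 t [-0.09  0.06 -0.97] r [-0.0003  0.0866  0.0002]
```

>>> move_arm(rows=[{"tx":-0.9,"ty":0.06,"tz":-0.7,"rx":0,"ry":0.095,"rz":0,"grip":90},{"tx":-0.9,"ty":0.06,"tz":-0.75,"rx":0,"ry":0.095,"rz":0,"grip":90},{"tx":-0.8,"ty":0.06,"tz":-0.85,"rx":0,"ry":0.095,"rz":0,"grip":90},{"tx":-0.75,"ty":0.06,"tz":-0.9,"rx":0,"ry":0.095,"rz":0,"grip":90},{"tx":-0.65,"ty":0.06,"tz":-1.0,"rx":0,"ry":0.095,"rz":0,"grip":90},{"tx":-0.55,"ty":0.06,"tz":-1.0,"rx":0,"ry":0.095,"rz":0,"grip":90},{"tx":-0.45,"ty":0.06,"tz":-1.05,"rx":0,"ry":0.095,"rz":0,"grip":90},{"tx":-0.35,"ty":0.06,"tz":-1.1,"rx":0,"ry":0.095,"rz":0,"grip":90},{"tx":-0.25,"ty":0.06,"tz":-1.15,"rx":0,"ry":0.095,"rz":0,"grip":90},{"tx":-0.1,"ty":0.06,"tz":-1.15,"rx":0,"ry":0.095,"rz":0,"grip":90}])

```text
t: 7.55
eef_pos: [391.5, -181.0, 200.7]
tcp_rot: [-1.567, -0.0, -1.756]
ft_force: [0.4, -1.2, 0.3]
opening: 0.895
```

>>> move_arm(rows=[{"tx":0,"ty":0,"tz":0,"rx":0,"ry":0,"rz":0,"grip":90},{"tx":0,"ty":0,"tz":0,"rx":0,"ry":0,"rz":0,"grip":90}])

```text
t: 7.72
eef_pos: [392.4, -181.4, 201.0]
tcp_rot: [-1.567, -0.0, -1.749]
ft_force: [1.0, -0.1, 0.2]
opening: 0.9
```

```bash
python3 shot.py 5 wrist; python3 - <<'E'
from h import *
y=np.radians(-15)
im=ortho('wrist5.npz',[395,-171],y,34,130,130,2.2); cv2.imwrite('pics/o5.png',ruler(im,130,130,2.2))
E
```

```text
t 7.72 pos [ 392.4 -181.4  201. ] rot [-1.567 -0.    -1.749] q [-5.870e-01  2.630e-01  2.050e+00  2.000e-03  8.250e-01  1.161e+00] F [ 1.  -0.1  0.2] op 0.9
```

View pics/o5.png

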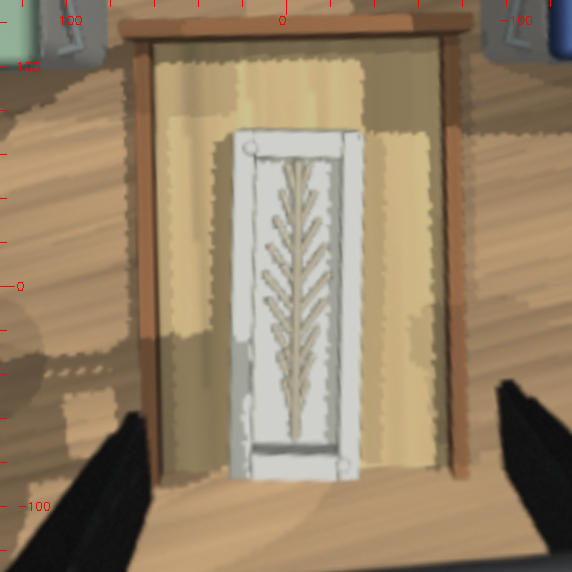

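View pics/wrist5.png

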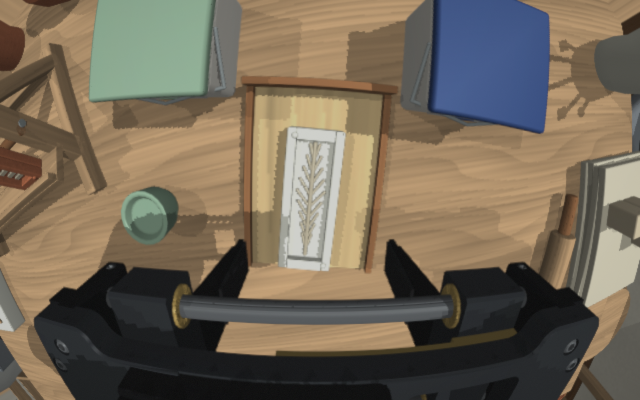

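```bash
python3 - <<'E'
from h import *
from cell import env
plan([395,-176.3,90],Rdown(np.radians(-105.8)),6,env.state())
E
```

```text
from [ 392.8 -181.5  201. ] [-1.566e+00 -1.000e-03 -1.748e+00] rot total [-0.004  0.099  0.   ] dist 111.2
0 t [-0.09  1.85  0.01] r [-0.0007  0.0164  0.0001]
1 t [-0.09  1.85  0.01] r [-0.0007  0.0164  0.0001]
2 t [-0.09  1.85  0.01] r [-0.0007  0.0164  0.0001]
3 t [-0.09  1.85  0.01] r [-0.0007  0.0164  0.0001]
4 t [-0.09  1.85  0.01] r [-0.0007  0.0164  0.0001]
5 t [-0.09  1.85  0.01] r [-0.0007  0.0164  0.0001]
```

>>> move_arm(rows=[{"tx":-0.09,"ty":1.85,"tz":0.01,"rx":0,"ry":0.0165,"rz":0,"grip":90},{"tx":-0.09,"ty":1.85,"tz":0.01,"rx":0,"ry":0.0165,"rz":0,"grip":90},{"tx":-0.09,"ty":1.85,"tz":0.01,"rx":0,"ry":0.0165,"rz":0,"grip":90},{"tx":-0.09,"ty":1.85,"tz":0.01,"rx":0,"ry":0.0165,"rz":0,"grip":90},{"tx":-0.09,"ty":1.85,"tz":0.01,"rx":0,"ry":0.0165,"rz":0,"grip":90},{"tx":-0.09,"ty":1.85,"tz":0.01,"rx":0,"ry":0.0165,"rz":0,"grip":90},{"tx":0,"ty":0,"tz":0,"rx":0,"ry":0,"rz":0,"grip":90},{"tx":0,"ty":0,"tz":0,"rx":0,"ry":0,"rz":0,"grip":90}])

```text
t: 8.43
eef_pos: [394.8, -176.3, 89.5]
tcp_rot: [-1.569, 0.001, -1.847]
ft_force: [1.1, 0.1, 0.3]
opening: 0.9
```

```bash
python3 shot.py 6 wrist; python3 - <<'E'
from h import *
y=np.radians(-15.8)
from cell import env
im=ortho('wrist6.npz',[385.4,-173.6],y,34,110,110,2.5); cv2.imwrite('pics/o6.png',ruler(im,110,110,2.5))
plan([395,-176.3,31],Rdown(np.radians(-105.8)),4,env.state())
E
```

```text
t 8.43 pos [ 394.8 -176.3   89.5] rot [-1.569e+00  1.000e-03 -1.847e+00] q [-5.740e-01  4.640e-01  2.164e+00  2.000e-03  5.110e-01  1.272e+00] F [1.1 0.1 0.3] op 0.9
from [ 395.  -176.4   90.1] [-1.567  0.    -1.848] rot total [-0.004 -0.001 -0.   ] dist 59.1
0 t [-0.    1.48 -0.01] r [-0.0009 -0.0003 -0.    ]
1 t [-0.    1.48 -0.01] r [-0.0009 -0.0003 -0.    ]
2 t [-0.    1.48 -0.  ] r [-0.0009 -0.0003 -0.    ]
3 t [-0.    1.48 -0.  ] r [-0.0009 -0.0003 -0.    ]
```

View pics/o6.png

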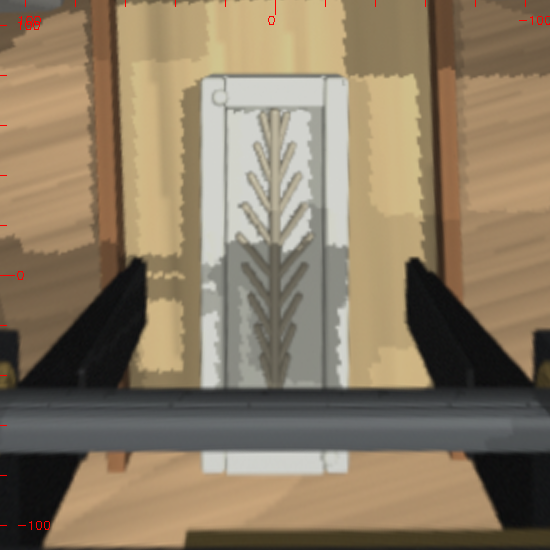

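>>> move_arm(rows=[{"tx":0,"ty":1.6,"tz":0,"rx":0,"ry":0,"rz":0,"grip":90},{"tx":0,"ty":1.8,"tz":0,"rx":0,"ry":0,"rz":0,"grip":90},{"tx":0,"ty":1.4,"tz":0,"rx":0,"ry":0,"rz":0,"grip":90},{"tx":0,"ty":0.7,"tz":0,"rx":0,"ry":0,"rz":0,"grip":90},{"tx":0,"ty":0.4,"tz":0,"rx":0,"ry":0,"rz":0,"grip":90},{"tx":0,"ty":0,"tz":0,"rx":0,"ry":0,"rz":0,"grip":80},{"tx":0,"ty":0,"tz":0,"rx":0,"ry":0,"rz":0,"grip":60},{"tx":0,"ty":0,"tz":0,"rx":0,"ry":0,"rz":0,"grip":40},{"tx":0,"ty":0,"tz":0,"rx":0,"ry":0,"rz":0,"grip":40},{"tx":0,"ty":0,"tz":0,"rx":0,"ry":0,"rz":0,"grip":40}])

```text
t: 9.32
eef_pos: [395.0, -176.5, 31.5]
tcp_rot: [-1.566, -0.0, -1.85]
ft_force: [-0.4, 0.5, 5.8]
opening: 0.628
```

>>> move_arm(rows=[{"tx":0,"ty":0,"tz":0,"rx":0,"ry":0,"rz":0,"grip":0},{"tx":0,"ty":-0.3,"tz":0,"rx":0,"ry":0,"rz":0,"grip":0},{"tx":0,"ty":-0.8,"tz":0,"rx":0,"ry":0,"rz":0,"grip":0},{"tx":0,"ty":-1.5,"tz":0,"rx":0,"ry":0,"rz":0,"grip":0},{"tx":0,"ty":-2.5,"tz":0,"rx":0,"ry":0,"rz":0,"grip":0},{"tx":0,"ty":-3.0,"tz":0,"rx":0,"ry":0,"rz":0,"grip":0},{"tx":0,"ty":-3.5,"tz":0,"rx":0,"ry":0,"rz":0,"grip":0},{"tx":0,"ty":-3.5,"tz":0,"rx":0,"ry":0,"rz":0,"grip":0},{"tx":0,"ty":-3.0,"tz":0,"rx":0,"ry":0,"rz":0,"grip":0},{"tx":0,"ty":-2.0,"tz":0,"rx":0,"ry":0,"rz":0,"grip":0}])

```text
t: 10.15
eef_pos: [393.9, -176.0, 235.4]
tcp_rot: [-1.564, -0.001, -1.85]
ft_force: [1.1, -0.7, -2.9]
opening: 0.626
```

```bash
python3 shot.py 7 wrist side top; python3 - <<'E'
from h import *
# rack ortho: plane at z heights from top and side first views
W,p=cloud('top0.npz'); W2,p2=cloud('side0.npz')
cv2.imwrite('pics/rtop.png',cv2.resize(p[145:245,160:290],None,fx=6,fy=6,interpolation=cv2.INTER_CUBIC))
cv2.imwrite('pics/rside.png',cv2.resize(p2[205:385,235:350],None,fx=3.3,fy=3.3,interpolation=cv2.INTER_CUBIC))
E
```

```text
t 10.15 pos [ 393.9 -176.   235.4] rot [-1.564e+00 -1.000e-03 -1.850e+00] q [-5.740e-01  2.110e-01  2.008e+00  2.000e-03  9.160e-01  1.275e+00] F [ 1.1 -0.7 -2.9] op 0.626
```

View pics/wrist7.png

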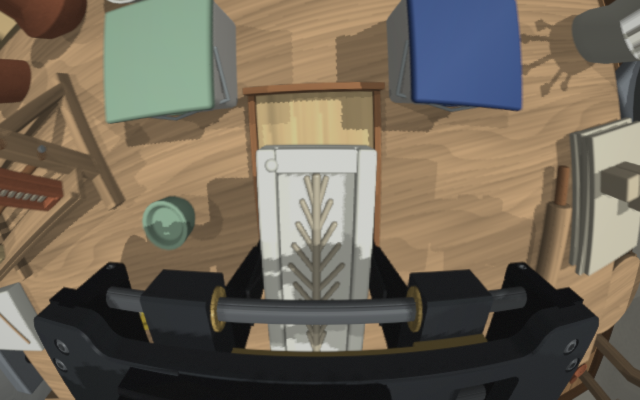

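View pics/rtop.png

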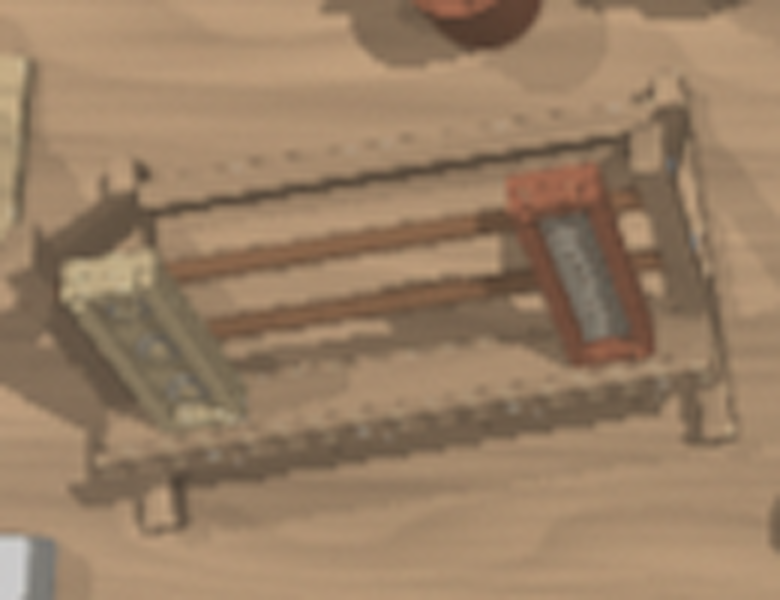

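View pics/rside.png

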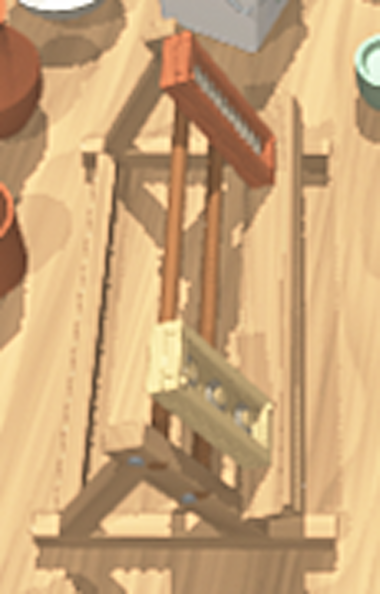

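View pics/side7.png

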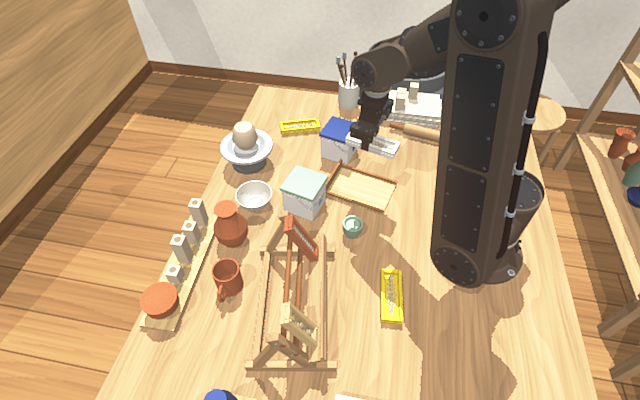

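```bash
python3 - <<'E'
from h import *
from scipy.optimize import least_squares
s25,c25=np.sin(np.radians(25)),np.cos(np.radians(25))
def loc(u,n,y):  # u up slope, n outwards from back plane
    return np.array([u*s25-n*c25, y, 70+u*c25+n*s25])
def toW(P,pr):
    x,y,a=pr; P=np.asarray(P); return np.stack([x+P[...,0]*np.cos(a)-P[...,1]*np.sin(a), y+P[...,0]*np.sin(a)+P[...,1]*np.cos(a),P[...,2]],-1)
# dowel centre pixels by hsv darkness profile
def lines(f,segs):
    p=np.load(f)['p']; lab=cv2.cvtColor(p,cv2.COLOR_BGR2LAB).astype(float); A=lab[...,1]
    out=[]
    for (a,b) in segs:
        a=np.array(a,float);b=np.array(b,float);t=(b-a)/np.linalg.norm(b-a);n=np.array([-t[1],t[0]])
        pts=[]
        for k in np.linspace(0.05,.95,40):
            c=a+k*(b-a); off=np.arange(-5,5.01,.25); q=(c+off[:,None]*n).astype(np.float32)
            v=cv2.remap(A.astype(np.float32),q[:,0].reshape(1,-1),q[:,1].reshape(1,-1),cv2.INTER_LINEAR)[0]
            w=np.clip(v-np.median(v)-3,0,None); 
            if w.sum()>4: pts.append(c+n*(w*off).sum()/w.sum())
        out.append(np.array(pts)); 
        if len(pts): P=out[-1]; print(f,len(pts),P[0].round(1),P[-1].round(1))
    return out
def px(x,y,s,ox,oy): return (x/s+ox,y/s+oy)
T=lines('top0.npz',[(px(185,270,6,160,145),px(500,222,6,160,145)),(px(225,328,6,160,145),px(470,290,6,160,145))])
S=lines('side0.npz',[(px(181,130,3.3,235,205),px(169,310,3.3,235,205)),(px(216,160,3.3,235,205),px(209,340,3.3,235,205))])
yy=np.linspace(-160,160,2)
def linres(f,pts,L):
    q=proj(f,L); t=q[1]-q[0]; t/=np.linalg.norm(t); n=np.array([-t[1],t[0]]); return (pts-q[0])@n
def res(pr,which='ts'):
    r=[]
    for i,u in enumerate((115,55)):
        L=toW(np.stack([loc(u,-7,y) for y in yy]),pr)
        if 't' in which: r.append(linres('top0.npz',T[i],L))
        if 's' in which: r.append(linres('side0.npz',S[i],L))
    return np.concatenate(r)
for w in ('t','s','ts'):
    f=least_squares(lambda a: np.r_[res([a[0],285,a[1]],w)],[480,np.radians(10)],loss='soft_l1')
    print(w,f.x[0],np.degrees(f.x[1]),'rms',np.sqrt((f.fun**2).mean()))
    r=res([f.x[0],285,f.x[1]]); 
E
```

```text
top0.npz 14 [193.4 189. ] [238.1 181.8]
top0.npz 6 [206.  197.7] [234.3 193.3]
side0.npz 38 [288.6 249.6] [285.4 296.1]
side0.npz 35 [300.3 262.5] [297.3 305.3]
t 485.50496875616886 10.508492230811775 rms 0.12698938986310632
s 486.1523124757337 10.336242551552052 rms 0.2577382725059081
ts 486.0623892980308 10.364896215288834 rms 0.24995122189242694
```

```bash
cat > rk.py <<'E'
from h import *
s25,c25=np.sin(np.radians(25)),np.cos(np.radians(25))
RK=np.array([486.06,285.,np.radians(10.36)])
def loc(u,n,y):
    u,n,y=np.broadcast_arrays(*map(lambda a:np.asarray(a,float),(u,n,y)))
    return np.stack([u*s25-n*c25, y, 70+u*c25+n*s25],-1)
def toW(P,pr=RK):
    x,y,a=pr; P=np.asarray(P); return np.stack([x+P[...,0]*np.cos(a)-P[...,1]*np.sin(a), y+P[...,0]*np.sin(a)+P[...,1]*np.cos(a),P[...,2]],-1)
def box(f,im,o,s,u0,u1,n0,n1,y0,y1,col,fn=None):
    fn=fn or (projf if 'wrist' in f else proj)
    P=[(u,n,y) for u in (u0,u1) for n in (n0,n1) for y in (y0,y1)]
    for i in range(8):
        for j in range(i):
            if bin(i^j).count('1')==1:
                L=toW(loc(*np.array([P[i],P[j]]).T)); q=((fn(f,L)+.5-np.array(o))*s-.5)
                cv2.line(im,tuple(int(v) for v in q[0].round()),tuple(int(v) for v in q[1].round()),col,1,cv2.LINE_AA)
E
cat > ov.py <<'E'
from rk import *
import sys
yr,yb,ye=map(float,sys.argv[1:4])
out=[]
for f,o,wh,s in (('top0.npz',(160,145),(130,100),6),('side0.npz',(235,205),(115,180),3.3)):
    p=np.load(f)['p']; im=cv2.resize(p[o[1]:o[1]+wh[1],o[0]:o[0]+wh[0]],None,fx=s,fy=s,interpolation=cv2.INTER_CUBIC)
    box(f,im,o,s,0,165,0,24,yr-25,yr+25,(255,255,0)); box(f,im,o,s,0,150,0,24,yb-25,yb+25,(255,0,0))
    box(f,im,o,s,0,14,36,44,ye-180,ye+180,(0,255,0))
    cv2.imwrite('pics/ov_'+f[:3]+sys.argv[4]+'.png',im)
E
python3 ov.py -112 110 0 a
```

```text
(no output)
```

View pics/ov_topa.png

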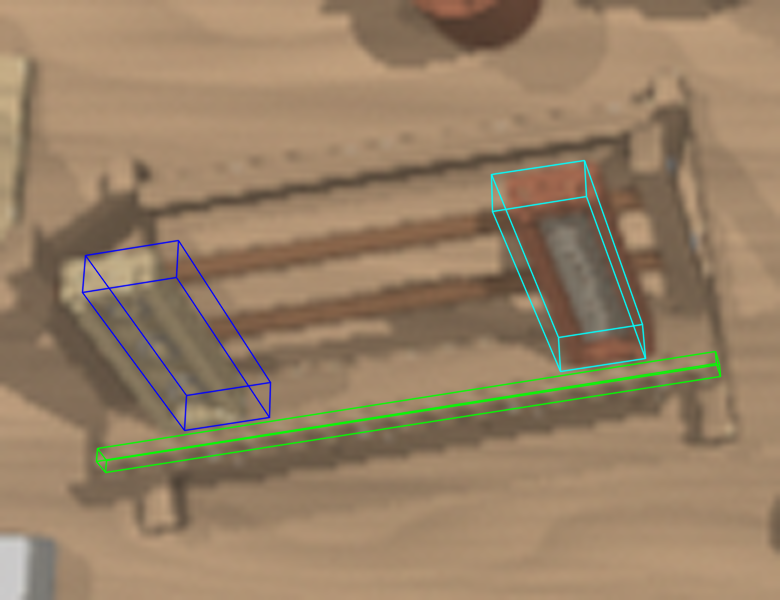

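View pics/ov_sida.png

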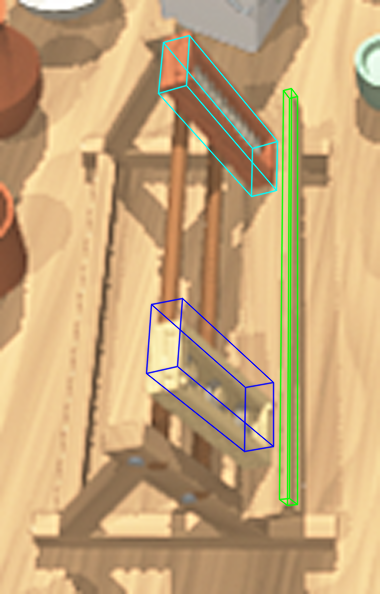

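```bash
python3 ov.py -118 123 0 b
```

```text
(no output)
```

View pics/ov_topb.png

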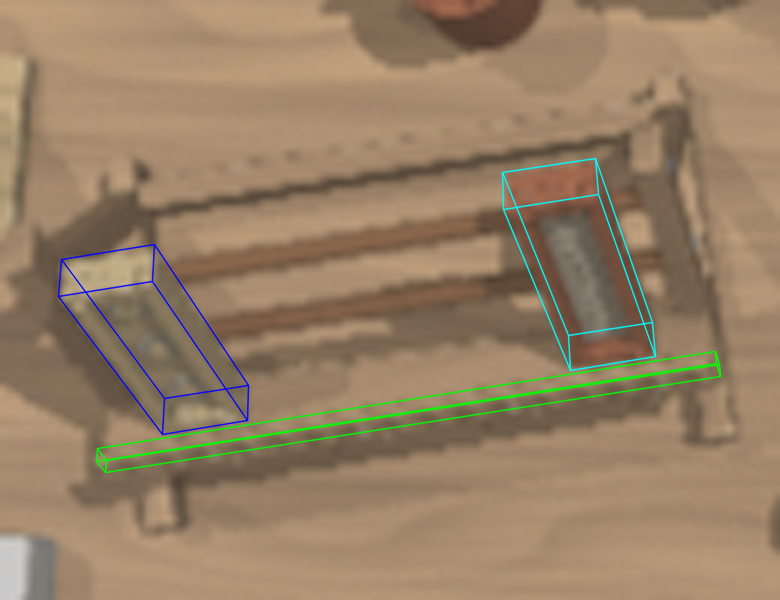

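View pics/ov_sidb.png

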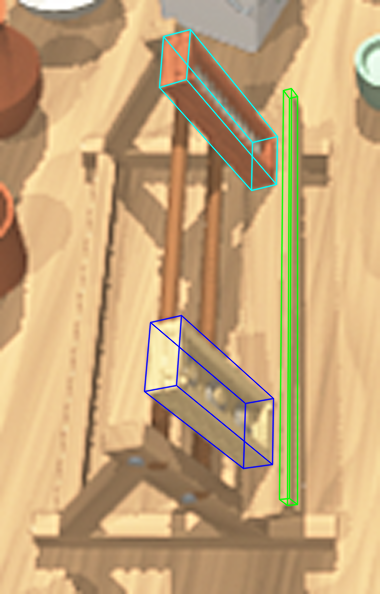

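```bash
python3 - <<'E'
from h import *
from scipy.optimize import least_squares
D=[eval(l,{'np':np,'float64':float}) if 'float64(' not in l else eval(l,{'np':np}) for l in open('log.txt')]
Q=np.array([d[0] for d in D]);P=np.array([d[1] for d in D])
def f(a):
    L1,L2,hh,d,o,o2=a
    r=o+L1*np.sin(Q[:,1])+L2*np.sin(Q[:,1]+Q[:,2])+o2*np.cos(Q[:,1]+Q[:,2]); z=hh+L1*np.cos(Q[:,1])+L2*np.cos(Q[:,1]+Q[:,2])-o2*np.sin(Q[:,1]+Q[:,2])
    x=r*np.cos(Q[:,0])-d*np.sin(Q[:,0]); y=r*np.sin(Q[:,0])+d*np.cos(Q[:,0])
    return np.r_[x-P[:,0],y-P[:,1],z-P[:,2]]
s=least_squares(f,[600,500,0,66,0,0]); print(s.x.round(1),np.abs(s.fun).max())
s=least_squares(lambda a:f(np.r_[a,0,0]),[600,500,0,66]); print(s.x.round(1),np.abs(s.fun).max())
E
```

```text
[584.1 410.2 -55.6  66.1   1.2  41.4] 1.4618808993208177
[549.4 397.9 -63.3  66.1] 11.599748069400505
```

>>> move_arm(rows=[{"tx":0,"ty":-2.0,"tz":0.5,"rx":0,"ry":0,"rz":0.04,"grip":0},{"tx":0,"ty":-2.0,"tz":0.5,"rx":0,"ry":0,"rz":0.06,"grip":0},{"tx":0,"ty":-2.0,"tz":0.5,"rx":0,"ry":0,"rz":0.06,"grip":0},{"tx":0,"ty":-2.0,"tz":0.5,"rx":0,"ry":0,"rz":0.06,"grip":0},{"tx":0,"ty":-2.0,"tz":0.5,"rx":0,"ry":0,"rz":0.06,"grip":0},{"tx":0,"ty":-1.0,"tz":0.5,"rx":0,"ry":0,"rz":0.06,"grip":0},{"tx":0,"ty":0,"tz":0,"rx":0,"ry":0,"rz":0.06,"grip":0},{"tx":0,"ty":0,"tz":0,"rx":0,"ry":0,"rz":0,"grip":0},{"tx":0,"ty":0,"tz":0,"rx":0,"ry":0,"rz":0,"grip":0}])

```text
t: 11.05
eef_pos: [418.3, -197.2, 338.9]
tcp_rot: [-1.57, 0.4, -1.851]
ft_force: [-0.1, -0.4, -2.6]
opening: 0.627
```

```bash
python3 shot.py 8; cat > kin.py <<'E'
from h import *
from scipy.optimize import least_squares
def fk(q,a):
    L1,L2,h,d,o2,L3,d2=a
    Rz=lambda t:Ro.from_rotvec([0,0,t]).as_matrix(); Ry=lambda t:Ro.from_rotvec([0,t,0]).as_matrix()
    R=Rz(q[0]); p=R@[0,d,0]+[0,0,h]; R=R@Ry(q[1]); p=p+R@[0,0,L1]; R=R@Ry(q[2]); p=p+R@[o2,0,L2]
    R=R@Rz(q[3]); p=p+R@[0,d2,0]; R=R@Ry(q[4])@Rz(q[5]); p=p+R@[0,0,L3]
    # tool: y along tool axis; x at q6=0 with tool down is radial
    T=np.array([[-1,0,0],[0,0,1],[0,1,0]],float)  # columns: tool x,y,z in last frame
    return p,R@T
def data():
    return [eval(l,{'np':np}) for l in open('log.txt')]
E
python3 - <<'E'
from kin import *
D=data()
def f(a):
    out=[]
    for q,p,r in D:
        P,R=fk(q,a); out+=list(P-p); out+=list(300*Ro.from_matrix(R.T@RPY(r)).as_rotvec())
    return np.array(out)
s=least_squares(f,[584,410,250,66,41,300,0],x_scale=100); print(s.x.round(1)); print(s.fun.reshape(-1,6).round(1))
E
```

```text
t 11.05 pos [ 418.3 -197.2  338.9] rot [-1.57   0.4   -1.851] q [-0.777  0.208  1.761  0.356  1.383  0.97 ] F [-0.1 -0.4 -2.6] op 0.627
[586.8 411.  196.7  65.9  43.1 252.9   0. ]
[[ 0. -0. -0. -0. -0.  0.]
 [ 0. -0. -0.  0. -0. -0.]
 [ 0.  0. -0.  0. -0. -0.]
 [ 0. -0. -0.  0. -0. -0.]
 [ 0.  0.  0.  0. -0. -0.]
 [-0.  0.  0. -0. -0.  0.]
 [ 0.  0.  0.  0. -0.  0.]
 [-0.  0.  0.  0. -0.  0.]
 [ 0.  0.  0.  0. -0.  0.]]
```

```bash
cat >> kin.py <<'E'
A=[586.8,411.0,196.7,65.9,43.1,252.9,0.]
LO=np.array([-3.1,-.84,.05,-1.13,.06,-2.69]);HI=np.array([3.1,2.19,2.79,4.28,2.93,2.69])
def ik(p,R,q0):
    def f(q):
        P,Q=fk(q,A); return np.r_[P-p,300*Ro.from_matrix(Q.T@R).as_rotvec()]
    s=least_squares(f,np.clip(q0,LO+1e-3,HI-1e-3),bounds=(LO,HI)); return s.x,np.abs(s.fun).max()
from rk import loc,toW,RK
Rr=Ro.from_euler('z',RK[2]).as_matrix()@np.array([[0,.90631,.42262],[-1,0,0],[0,-.42262,.90631]])
def tgt(u,n,y): return toW(loc(u,n,y))
E
python3 - <<'E'
from kin import *
print(np.linalg.det(Rr))
for u,n in ((90,23.5),(130,30),(130,100),(200,60)):
    p=tgt(u,n,2)
    best=[]
    for q1 in (0,.4,.8,1.2):
      for q4 in (3,3.6,4,0):
        q,e=ik(p,Rr,[q1,.6,2.4,q4,1.3,0.5]); best.append((e,tuple(q.round(3))))
    s=set(b for b in best if b[0]<.5); print(u,n,p.round(1)); [print('   ',x) for x in sorted(set(x[1] for x in s))]
E
```

```text
1.0000054805
90 23.5 [502.2 290.  161.5]
    (np.float64(0.554), np.float64(0.602), np.float64(2.353), np.float64(3.556), np.float64(0.962), np.float64(-1.653))
130 30 [513.  292.  200.5]
    (np.float64(0.544), np.float64(0.505), np.float64(2.308), np.float64(3.592), np.float64(0.832), np.float64(-1.726))
130 100 [450.6 280.5 230.1]
    (np.float64(0.614), np.float64(0.393), np.float64(2.407), np.float64(3.682), np.float64(0.832), np.float64(-1.762))
200 60 [515.4 292.4 276.6]
    (np.float64(0.541), np.float64(0.33), np.float64(2.236), np.float64(3.728), np.float64(0.616), np.float64(-1.909))
```

```bash
cat > path.py <<'E'
from kin import *
# mould & gripper points in tool frame: tool x=-my, y=-mz, z=mx ; TCP at mx=+10, mz=23.5
MP=np.array([[x,23.5-mz,mx-10] for x in (-30,30) for mz in (0,26) for mx in (-80,80)],float)
GP=np.array([[x,y,z] for x in (-90,90) for y in (-59,-160) for z in (-38,38)]+[[x,-150,85] for x in(-30,30)],float)
if __name__=='__main__':
    q0=np.array([-0.777,0.208,1.761,0.356,1.383,0.97]); q1,e=ik(tgt(150,110,2),Rr,[.614,.393,2.4,3.68,.83,-1.76]); print(q1.round(3),e)
    n=12
    for i in range(n+1):
        k=i/n; q=q0+k*(q1-q0); q[1]+=-.15*np.sin(np.pi*k)*0
        p,R=fk(q,A); 
        M=p+MP@R.T; G=p+GP@R.T
        print(round(k,2),p.round(0),'tooldir',R[:,1].round(2),'Mz',M[:,2].min().round(0),'Gz',G[:,2].min().round(0),'r',np.hypot(*p[:2]).round(0),'elbowbase dist',np.hypot(G[:,0],G[:,1]).min().round(0))
E
python3 path.py
```

```text
[ 0.615  0.332  2.385  3.727  0.761 -1.825] 1.1368683772161603e-13
0.0 [ 418. -197.  339.] tooldir [ 0.11  0.37 -0.92] Mz 305.0 Gz 358.0 r 462.0 elbowbase dist 419.0
0.08 [ 479. -104.  345.] tooldir [ 0.25  0.54 -0.81] Mz 290.0 Gz 334.0 r 490.0 elbowbase dist 416.0
0.17 [525. -16. 362.] tooldir [ 0.36  0.67 -0.65] Mz 288.0 Gz 328.0 r 525.0 elbowbase dist 413.0
0.25 [557.  62. 385.] tooldir [ 0.45  0.76 -0.47] Mz 298.0 Gz 333.0 r 560.0 elbowbase dist 415.0
0.33 [578. 126. 407.] tooldir [ 0.53  0.8  -0.3 ] Mz 314.0 Gz 345.0 r 592.0 elbowbase dist 422.0
0.42 [591. 177. 425.] tooldir [ 0.6   0.78 -0.15] Mz 329.0 Gz 357.0 r 618.0 elbowbase dist 434.0
0.5 [597. 216. 432.] tooldir [ 0.68  0.73 -0.05] Mz 337.0 Gz 362.0 r 635.0 elbowbase dist 449.0
0.58 [596. 244. 428.] tooldir [0.76 0.65 0.  ] Mz 333.0 Gz 358.0 r 644.0 elbowbase dist 464.0
0.67 [587. 264. 411.] tooldir [ 0.83  0.55 -0.  ] Mz 316.0 Gz 344.0 r 644.0 elbowbase dist 475.0
0.75 [569. 277. 382.] tooldir [ 0.89  0.45 -0.06] Mz 285.0 Gz 322.0 r 633.0 elbowbase dist 477.0
0.83 [541. 284. 343.] tooldir [ 0.92  0.35 -0.16] Mz 246.0 Gz 296.0 r 610.0 elbowbase dist 439.0
0.92 [501. 285. 299.] tooldir [ 0.92  0.26 -0.28] Mz 203.0 Gz 268.0 r 576.0 elbowbase dist 395.0
1.0 [450. 280. 252.] tooldir [ 0.89  0.16 -0.42] Mz 161.0 Gz 243.0 r 530.0 elbowbase dist 348.0
```

```bash
cat > rows.py <<'E'
from kin import *
def rows(pathfn,n,p,R,dt=.05,dr=.005,start=0):
    """pathfn(k)->(p,R); error-feedback rounding from commanded p,R"""
    p=p.copy();R=R.copy()
    out=[]
    for i in range(start+1,n+1):
        P,Q=pathfn(i/n)
        s=np.round(R.T@(P-p)/10/dt)*dt; w=np.round(Ro.from_matrix(R.T@Q).as_rotvec()/dr)*dr
        out.append('{"tx": %g, "ty": %g, "tz": %g, "rx": %g, "ry": %g, "rz": %g, "grip": 0}'%tuple(np.round(np.r_[s,w],3)+0))
        p=p+R@s*10; R=R@Ro.from_rotvec(w).as_matrix()
    return out
E
python3 - <<'E'
from rows import *
from cell import env
s=env.state(); q0=s['joints']; q1,e=ik(tgt(150,110,2),Rr,[.614,.393,2.4,3.68,.83,-1.76])
np.savez('jp.npz',q0=q0,q1=q1)
f=lambda k: fk(q0+(.5-.5*np.cos(np.pi*k))*(q1-q0)*.5+.5*k*(q1-q0),A)
r=rows(f,30,*[s['eef_pos'],RPY(s['tcp_rot'])])
for i in range(0,30,10): print('['+', '.join(r[i:i+10])+']\n')
E
```

```text
[{"tx": -2.15, "ty": 0.9, "tz": 0.85, "rx": 0.025, "ry": -0.055, "rz": 0.05, "grip": 0}, {"tx": -2.45, "ty": 1.1, "tz": 0.95, "rx": 0.025, "ry": -0.065, "rz": 0.055, "grip": 0}, {"tx": -2.55, "ty": 1.3, "tz": 1.15, "rx": 0.035, "ry": -0.065, "rz": 0.06, "grip": 0}, {"tx": -2.75, "ty": 1.55, "tz": 1.3, "rx": 0.04, "ry": -0.075, "rz": 0.065, "grip": 0}, {"tx": -2.75, "ty": 1.7, "tz": 1.4, "rx": 0.05, "ry": -0.07, "rz": 0.065, "grip": 0}, {"tx": -2.8, "ty": 1.95, "tz": 1.5, "rx": 0.055, "ry": -0.075, "rz": 0.065, "grip": 0}, {"tx": -2.7, "ty": 2.1, "tz": 1.55, "rx": 0.06, "ry": -0.07, "rz": 0.065, "grip": 0}, {"tx": -2.6, "ty": 2.2, "tz": 1.55, "rx": 0.07, "ry": -0.07, "rz": 0.065, "grip": 0}, {"tx": -2.4, "ty": 2.35, "tz": 1.5, "rx": 0.075, "ry": -0.065, "rz": 0.05, "grip": 0}, {"tx": -2.15, "ty": 2.4, "tz": 1.3, "rx": 0.085, "ry": -0.06, "rz": 0.045, "grip": 0}]

[{"tx": -1.95, "ty": 2.35, "tz": 1.15, "rx": 0.08, "ry": -0.055, "rz": 0.035, "grip": 0}, {"tx": -1.75, "ty": 2.25, "tz": 0.9, "rx": 0.085, "ry": -0.045, "rz": 0.02, "grip": 0}, {"tx": -1.45, "ty": 2.1, "tz": 0.55, "rx": 0.08
[... 861 characters left out ...]
"ty": -0.9, "tz": -1.9, "rx": -0.03, "ry": -0.03, "rz": -0.055, "grip": 0}, {"tx": -0.2, "ty": -1, "tz": -1.95, "rx": -0.04, "ry": -0.025, "rz": -0.05, "grip": 0}, {"tx": -0.15, "ty": -1, "tz": -1.9, "rx": -0.04, "ry": -0.03, "rz": -0.04, "grip": 0}, {"tx": -0.15, "ty": -1, "tz": -1.9, "rx": -0.04, "ry": -0.03, "rz": -0.04, "grip": 0}, {"tx": -0.1, "ty": -0.95, "tz": -1.8, "rx": -0.04, "ry": -0.025, "rz": -0.03, "grip": 0}, {"tx": -0.05, "ty": -0.9, "tz": -1.7, "rx": -0.04, "ry": -0.025, "rz": -0.03, "grip": 0}, {"tx": -0.05, "ty": -0.8, "tz": -1.55, "rx": -0.04, "ry": -0.025, "rz": -0.02, "grip": 0}, {"tx": -0.05, "ty": -0.75, "tz": -1.35, "rx": -0.03, "ry": -0.025, "rz": -0.02, "grip": 0}]
```

>>> move_arm(rows=[{"tx":-2.15,"ty":0.9,"tz":0.85,"rx":0.025,"ry":-0.055,"rz":0.05,"grip":0},{"tx":-2.45,"ty":1.1,"tz":0.95,"rx":0.025,"ry":-0.065,"rz":0.055,"grip":0},{"tx":-2.55,"ty":1.3,"tz":1.15,"rx":0.035,"ry":-0.065,"rz":0.06,"grip":0},{"tx":-2.75,"ty":1.55,"tz":1.3,"rx":0.04,"ry":-0.075,"rz":0.065,"grip":0},{"tx":-2.75,"ty":1.7,"tz":1.4,"rx":0.05,"ry":-0.07,"rz":0.065,"grip":0},{"tx":-2.8,"ty":1.95,"tz":1.5,"rx":0.055,"ry":-0.075,"rz":0.065,"grip":0},{"tx":-2.7,"ty":2.1,"tz":1.55,"rx":0.06,"ry":-0.07,"rz":0.065,"grip":0},{"tx":-2.6,"ty":2.2,"tz":1.55,"rx":0.07,"ry":-0.07,"rz":0.065,"grip":0},{"tx":-2.4,"ty":2.35,"tz":1.5,"rx":0.075,"ry":-0.065,"rz":0.05,"grip":0},{"tx":-2.15,"ty":2.4,"tz":1.3,"rx":0.085,"ry":-0.06,"rz":0.045,"grip":0}])

```text
t: 11.88
eef_pos: [568.7, 98.4, 397.8]
tcp_rot: [-0.488, 0.624, -0.86]
ft_force: [1.0, 0.2, -3.0]
opening: 0.63
```

```bash
python3 - <<'E'
from kin import *
from cell import env
s=env.state(); z=np.load('jp.npz'); k=1/3; g=.5*(.5-.5*np.cos(np.pi*k))+.5*k
q=z['q0']+g*(z['q1']-z['q0']); print(q.round(3),s['joints'].round(3)); print(fk(q,A)[0].round(1),s['eef_pos'].round(1))
E
```

```text
[-0.371  0.244  1.943  1.339  1.202  0.155] [-0.366  0.241  1.945  1.346  1.198  0.149]
[568.9  95.8 396.6] [568.7  98.4 397.8]
```

On track. Continuing.

>>> move_arm(rows=[{"tx":-1.95,"ty":2.35,"tz":1.15,"rx":0.08,"ry":-0.055,"rz":0.035,"grip":0},{"tx":-1.75,"ty":2.25,"tz":0.9,"rx":0.085,"ry":-0.045,"rz":0.02,"grip":0},{"tx":-1.45,"ty":2.1,"tz":0.55,"rx":0.08,"ry":-0.04,"rz":0.005,"grip":0},{"tx":-1.25,"ty":1.8,"tz":0.25,"rx":0.075,"ry":-0.035,"rz":-0.015,"grip":0},{"tx":-1.1,"ty":1.5,"tz":-0.15,"rx":0.065,"ry":-0.03,"rz":-0.02,"grip":0},{"tx":-0.95,"ty":1.2,"tz":-0.45,"rx":0.055,"ry":-0.03,"rz":-0.04,"grip":0},{"tx":-0.8,"ty":0.8,"tz":-0.8,"rx":0.04,"ry":-0.02,"rz":-0.045,"grip":0},{"tx":-0.7,"ty":0.4,"tz":-1.05,"rx":0.025,"ry":-0.025,"rz":-0.055,"grip":0},{"tx":-0.55,"ty":0.1,"tz":-1.35,"rx":0.015,"ry":-0.025,"rz":-0.06,"grip":0},{"tx":-0.5,"ty":-0.3,"tz":-1.55,"rx":-0.005,"ry":-0.02,"rz":-0.06,"grip":0}])

```text
t: 12.72
eef_pos: [577.3, 273.2, 396.7]
tcp_rot: [-0.03, 0.325, -1.052]
ft_force: [0.4, 0.2, -2.7]
opening: 0.631
```

>>> move_arm(rows=[{"tx":-0.4,"ty":-0.5,"tz":-1.7,"rx":-0.01,"ry":-0.025,"rz":-0.06,"grip":0},{"tx":-0.35,"ty":-0.7,"tz":-1.8,"rx":-0.025,"ry":-0.025,"rz":-0.055,"grip":0},{"tx":-0.25,"ty":-0.9,"tz":-1.9,"rx":-0.03,"ry":-0.03,"rz":-0.055,"grip":0},{"tx":-0.2,"ty":-1,"tz":-1.95,"rx":-0.04,"ry":-0.025,"rz":-0.05,"grip":0},{"tx":-0.15,"ty":-1,"tz":-1.9,"rx":-0.04,"ry":-0.03,"rz":-0.04,"grip":0},{"tx":0,"ty":0,"tz":0,"rx":0,"ry":0,"rz":0,"grip":0},{"tx":0,"ty":0,"tz":0,"rx":0,"ry":0,"rz":0,"grip":0}])

```text
t: 13.3
eef_pos: [516.7, 287.0, 318.0]
tcp_rot: [-0.235, 0.164, -1.295]
ft_force: [-0.4, 0.6, -2.8]
opening: 0.628
```

```bash
python3 shot.py 9 wrist side; python3 - <<'E'
from rows import *
from cell import env
s=env.state(); q0=s['joints']; q1=np.load('jp.npz')['q1']
print(q1.round(3))
f=lambda k: fk(q0+k*(q1-q0),A)
r=rows(f,8,*[s['eef_pos'],RPY(s['tcp_rot'])]); print('['+', '.join(r)+']\n')
E
```

```text
t 13.3 pos [516.7 287.  318. ] rot [-0.235  0.164 -1.295] q [ 0.453  0.314  2.312  3.325  0.829 -1.495] F [-0.4  0.6 -2.8] op 0.628
[ 0.615  0.332  2.385  3.727  0.761 -1.825]
[{"tx": -0.05, "ty": -0.5, "tz": -1, "rx": -0.02, "ry": -0.015, "rz": -0.02, "grip": 0}, {"tx": -0.05, "ty": -0.5, "tz": -1, "rx": -0.025, "ry": -0.015, "rz": -0.02, "grip": 0}, {"tx": -0.05, "ty": -0.5, "tz": -1, "rx": -0.02, "ry": -0.015, "rz": -0.02, "grip": 0}, {"tx": -0.05, "ty": -0.55, "tz": -1.05, "rx": -0.025, "ry": -0.015, "rz": -0.015, "grip": 0}, {"tx": -0.05, "ty": -0.55, "tz": -1.1, "rx": -0.025, "ry": -0.015, "rz": -0.02, "grip": 0}, {"tx": 0, "ty": -0.55, "tz": -1.1, "rx": -0.025, "ry": -0.015, "rz": -0.015, "grip": 0}, {"tx": -0.05, "ty": -0.55, "tz": -1.15, "rx": -0.03, "ry": -0.02, "rz": -0.015, "grip": 0}, {"tx": 0, "ty": -0.6, "tz": -1.15, "rx": -0.025, "ry": -0.015, "rz": -0.015, "grip": 0}]
```

View pics/side9.png

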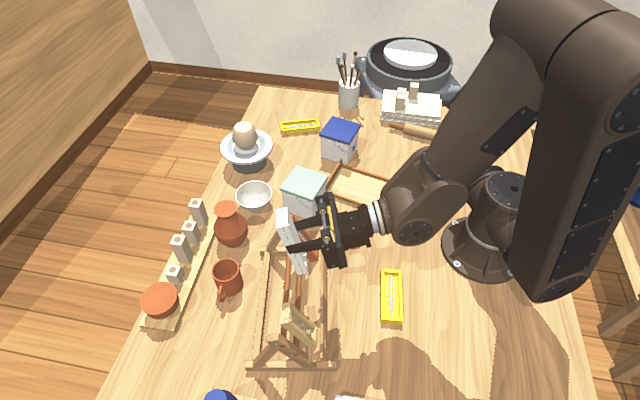

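View pics/wrist9.png

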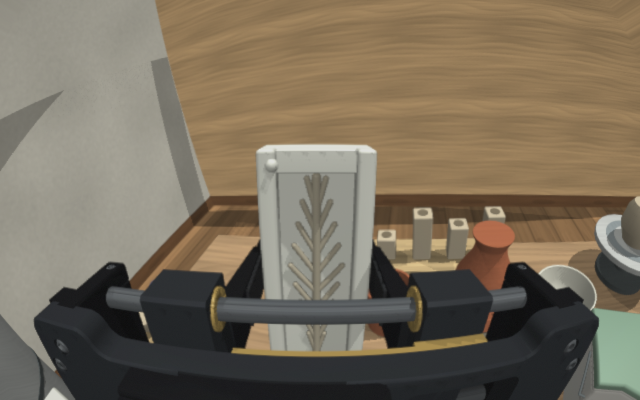

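>>> move_arm(rows=[{"tx":-0.05,"ty":-0.5,"tz":-1,"rx":-0.02,"ry":-0.015,"rz":-0.02,"grip":0},{"tx":-0.05,"ty":-0.5,"tz":-1,"rx":-0.025,"ry":-0.015,"rz":-0.02,"grip":0},{"tx":-0.05,"ty":-0.5,"tz":-1,"rx":-0.02,"ry":-0.015,"rz":-0.02,"grip":0},{"tx":-0.05,"ty":-0.55,"tz":-1.05,"rx":-0.025,"ry":-0.015,"rz":-0.015,"grip":0},{"tx":-0.05,"ty":-0.55,"tz":-1.1,"rx":-0.025,"ry":-0.015,"rz":-0.02,"grip":0},{"tx":0,"ty":-0.55,"tz":-1.1,"rx":-0.025,"ry":-0.015,"rz":-0.015,"grip":0},{"tx":-0.05,"ty":-0.55,"tz":-1.15,"rx":-0.03,"ry":-0.02,"rz":-0.015,"grip":0},{"tx":0,"ty":-0.6,"tz":-1.15,"rx":-0.025,"ry":-0.015,"rz":-0.015,"grip":0},{"tx":0,"ty":0,"tz":0,"rx":0,"ry":0,"rz":0,"grip":0},{"tx":0,"ty":0,"tz":0,"rx":0,"ry":0,"rz":0,"grip":0}])

```text
t: 14.23
eef_pos: [450.3, 279.9, 252.8]
tcp_rot: [-0.435, 0.002, -1.391]
ft_force: [-0.3, 0.5, -2.4]
opening: 0.63
```

```bash
python3 shot.py 10 wrist side top; cat > where.py <<'E'
from kin import *
from cell import env
s=env.state(); R=RPY(s['tcp_rot']); p=s['eef_pos']
d=Ro.from_euler('z',-RK[2]).as_matrix()@(p-[RK[0],RK[1],70]); u=d@[.42262,0,.90631]; n=d@[-.90631,0,.42262]
print('t',round(s['t'],2),'u %.1f n %.1f y %.1f'%(u,n,d[1]),'roterr(tool)',Ro.from_matrix(R.T@Rr).as_rotvec().round(4),'F',s['ft_force'].round(1),'op',round(s['opening'],3))
E
python3 where.py; python3 - <<'E'
import cv2
p=cv2.imread('pics/side10.png'); cv2.imwrite('pics/s10c.png',cv2.resize(p[170:380,220:440],None,fx=2.8,fy=2.8,interpolation=cv2.INTER_CUBIC))
E
```

```text
t 14.23 pos [450.3 279.9 252.8] rot [-0.435  0.002 -1.391] q [ 0.613  0.332  2.385  3.724  0.763 -1.821] F [-0.3  0.5 -2.4] op 0.63
t 14.38 u 150.5 n 109.8 y 1.2 roterr(tool) [-0.0017 -0.0024  0.0009] F [-0.6  1.2 -2.6] op 0.632
```

View pics/s10c.png

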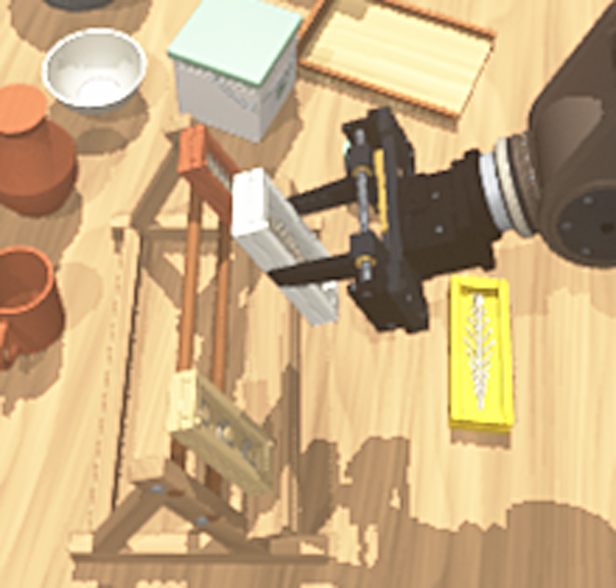

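View pics/wrist10.png

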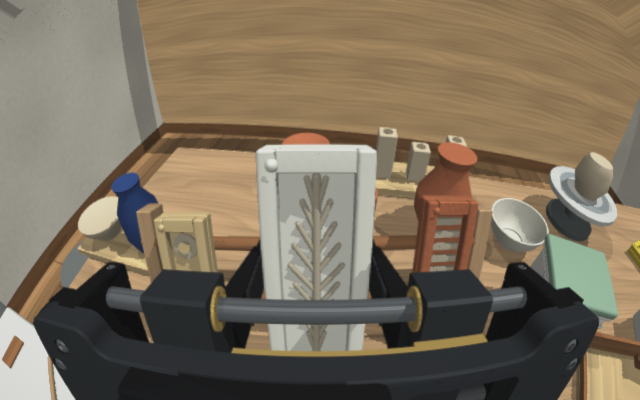

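```bash
python3 - <<'E'
from rk import *
f='wrist10.npz'; o=(100,170); wh=(400,120); s=2
p=np.load(f)['p']; im=cv2.resize(p[o[1]:o[1]+wh[1],o[0]:o[0]+wh[0]],None,fx=s,fy=s,interpolation=cv2.INTER_CUBIC)
box(f,im,o,s,0,165,0,24,-119-25,-119+25,(255,255,0)); box(f,im,o,s,0,150,0,24,122.5-25,122.5+25,(255,0,0))
# upper dowel edges
for nn in (0,-14):
    q=(projf(f,toW(loc(115,nn,np.linspace(-160,160,20))))+.5-np.array(o))*s
    cv2.polylines(im,[q.astype(np.int32).reshape(-1,1,2)],False,(0,255,0),1)
cv2.imwrite('pics/ow10.png',im)
E
```

```text
(no output)
```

View pics/ow10.png

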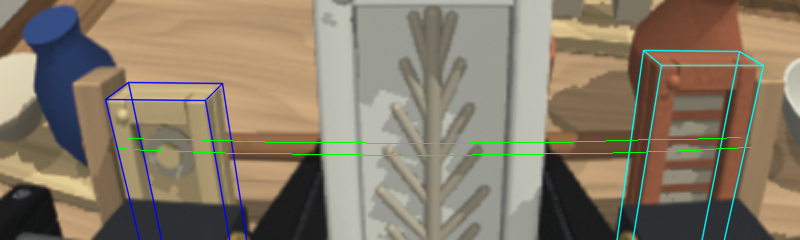

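>>> move_arm(rows=[{"tx":-0.02,"ty":0.5,"tz":-0.25,"rx":0,"ry":-0.001,"rz":0,"grip":0},{"tx":-0.02,"ty":1.0,"tz":-0.25,"rx":-0.001,"ry":-0.001,"rz":0,"grip":0},{"tx":-0.02,"ty":1.3,"tz":-0.5,"rx":0,"ry":0,"rz":0,"grip":0},{"tx":-0.02,"ty":1.3,"tz":-0.5,"rx":-0.001,"ry":0,"rz":0,"grip":0},{"tx":0,"ty":1.3,"tz":-0.5,"rx":0,"ry":0,"rz":0,"grip":0},{"tx":0,"ty":1.2,"tz":-0.5,"rx":0,"ry":0,"rz":0,"grip":0},{"tx":0,"ty":0.9,"tz":0,"rx":0,"ry":0,"rz":0,"grip":0},{"tx":0,"ty":0.5,"tz":0,"rx":0,"ry":0,"rz":0,"grip":0},{"tx":0,"ty":0,"tz":0,"rx":0,"ry":0,"rz":0,"grip":0},{"tx":0,"ty":0,"tz":0,"rx":0,"ry":0,"rz":0,"grip":0}])

```text
t: 15.22
eef_pos: [510.6, 291.5, 195.7]
tcp_rot: [-0.438, -0.001, -1.391]
ft_force: [0.8, 0.3, -3.2]
opening: 0.628
```

```bash
python3 where.py;python3 shot.py 11 wrist side; python3 - <<'E'
import cv2
p=cv2.imread('pics/side11.png'); cv2.imwrite('pics/s11c.png',cv2.resize(p[190:340,230:400],None,fx=4,fy=4,interpolation=cv2.INTER_CUBIC))
E
```

```text
t 15.22 u 124.6 n 30.2 y 1.9 roterr(tool) [0.002  0.0007 0.0013] F [ 0.8  0.3 -3.2] op 0.628
t 15.22 pos [510.6 291.5 195.7] rot [-4.380e-01 -1.000e-03 -1.391e+00] q [ 0.546  0.515  2.315  3.59   0.846 -1.72 ] F [ 0.8  0.3 -3.2] op 0.628
```

View pics/s11c.png

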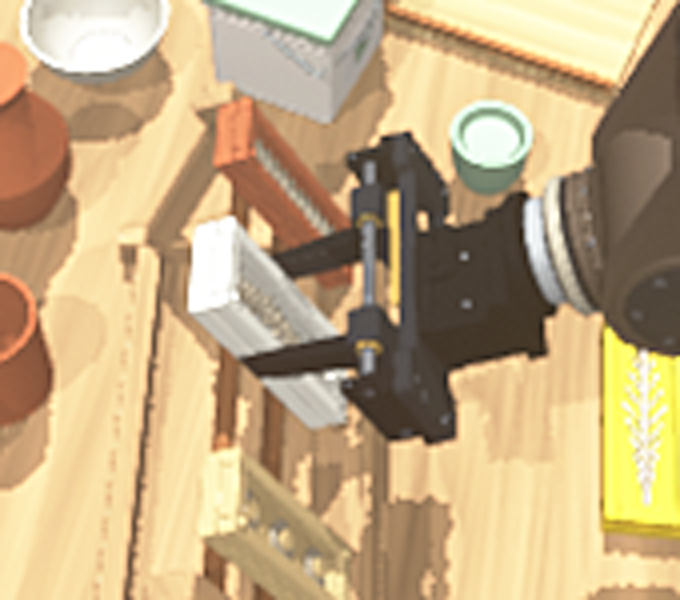

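View pics/wrist11.png

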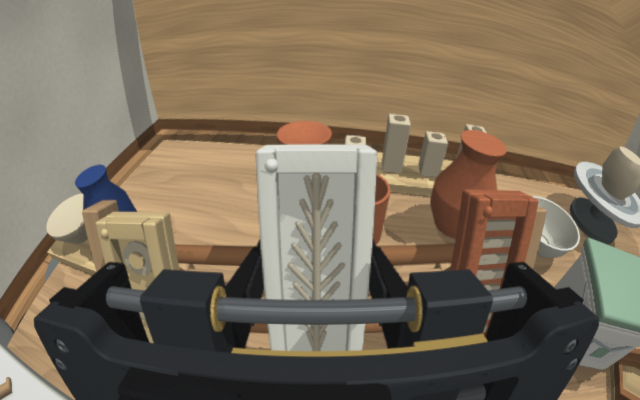

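>>> move_arm(rows=[{"tx":0,"ty":0.1,"tz":-0.3,"rx":0,"ry":0,"rz":0,"grip":0},{"tx":0,"ty":0.1,"tz":-0.5,"rx":0,"ry":0,"rz":0,"grip":0},{"tx":0,"ty":0.1,"tz":-0.6,"rx":0,"ry":0,"rz":0,"grip":0},{"tx":0,"ty":0,"tz":-0.6,"rx":0,"ry":0,"rz":0,"grip":0},{"tx":0,"ty":0,"tz":-0.5,"rx":0,"ry":0,"rz":0,"grip":0},{"tx":0,"ty":0,"tz":-0.3,"rx":0,"ry":0,"rz":0,"grip":0},{"tx":0,"ty":0,"tz":-0.2,"rx":0,"ry":0,"rz":0,"grip":0},{"tx":0,"ty":0,"tz":0,"rx":0,"ry":0,"rz":0,"grip":0},{"tx":0,"ty":0,"tz":0,"rx":0,"ry":0,"rz":0,"grip":0}])

```text
t: 16.07
eef_pos: [500.6, 289.8, 167.2]
tcp_rot: [-0.438, -0.001, -1.39]
ft_force: [-0.1, 1.3, -3.2]
opening: 0.626
```

```bash
python3 where.py
```

```text
t 16.07 u 94.5 n 27.3 y 2.1 roterr(tool) [0.0021 0.0009 0.001 ] F [-0.1  1.3 -3.2] op 0.626
```

Gap to the ledge should be about 4 mm. Probe slowly.

>>> move_arm(rows=[{"tx":0,"ty":0,"tz":-0.1,"rx":0,"ry":0,"rz":0,"grip":0},{"tx":0,"ty":0,"tz":-0.1,"rx":0,"ry":0,"rz":0,"grip":0},{"tx":0,"ty":0,"tz":-0.1,"rx":0,"ry":0,"rz":0,"grip":0},{"tx":0,"ty":0,"tz":0,"rx":0,"ry":0,"rz":0,"grip":0}])

```text
t: 16.4
eef_pos: [499.9, 289.7, 165.5]
tcp_rot: [-0.435, -0.001, -1.391]
ft_force: [2.4, -0.5, 2.4]
opening: 0.627
```

>>> move_arm(rows=[{"tx":0,"ty":0,"tz":-0.05,"rx":0,"ry":0,"rz":0,"grip":0},{"tx":0,"ty":0,"tz":-0.05,"rx":0,"ry":0,"rz":0,"grip":0},{"tx":0,"ty":0,"tz":0,"rx":0,"ry":0,"rz":0,"grip":0}])

```text
t: 16.65
eef_pos: [499.9, 289.7, 165.4]
tcp_rot: [-0.433, -0.0, -1.391]
ft_force: [1.4, -1.2, 8.9]
opening: 0.633
```

```bash
python3 where.py
```

```text
t 16.65 u 92.6 n 27.2 y 2.1 roterr(tool) [-0.0034 -0.      0.0011] F [ 1.4 -1.2  8.9] op 0.633
```

>>> move_arm(rows=[{"tx":0,"ty":0.05,"tz":0.1,"rx":0,"ry":0,"rz":0,"grip":0},{"tx":0,"ty":0.1,"tz":0,"rx":0,"ry":0,"rz":0,"grip":0},{"tx":0,"ty":0.1,"tz":0,"rx":0,"ry":0,"rz":0,"grip":0},{"tx":0,"ty":0,"tz":0,"rx":0,"ry":0,"rz":0,"grip":0}])

```text
t: 16.98
eef_pos: [502.1, 290.1, 164.5]
tcp_rot: [-0.435, -0.001, -1.391]
ft_force: [-0.6, 0.6, 7.4]
opening: 0.631
```

```bash
python3 where.py; python3 shot.py 12 wrist side; python3 - <<'E'
import cv2
p=cv2.imread('pics/side12.png'); cv2.imwrite('pics/s12c.png',cv2.resize(p[200:330,230:380],None,fx=5,fy=4.6,interpolation=cv2.INTER_CUBIC))
E
```

```text
t 16.98 u 92.7 n 24.8 y 2.1 roterr(tool) [-0.0009  0.0003  0.0009] F [-0.6  0.6  7.4] op 0.631
t 16.98 pos [502.1 290.1 164.5] rot [-4.350e-01 -1.000e-03 -1.391e+00] q [ 0.555  0.595  2.351  3.561  0.955 -1.659] F [-0.6  0.6  7.4] op 0.631
```

View pics/s12c.png

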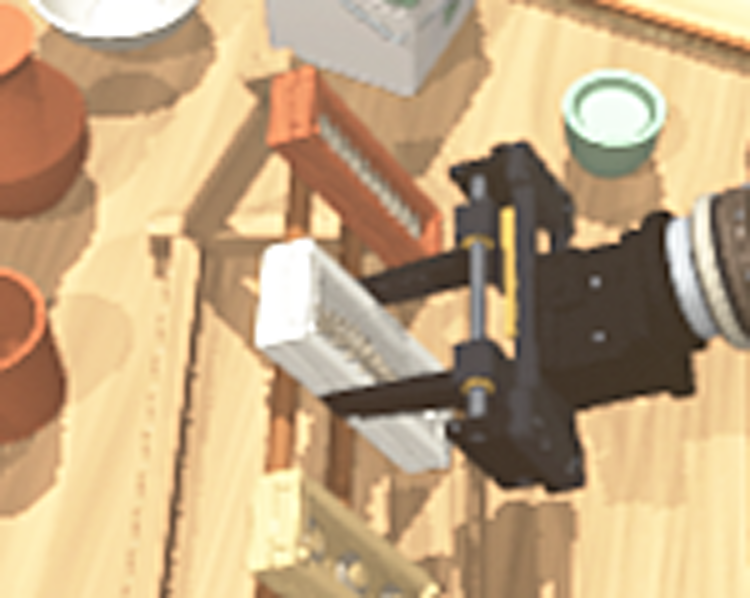

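>>> move_arm(rows=[{"tx":0,"ty":0.05,"tz":0,"rx":0,"ry":0,"rz":0,"grip":0},{"tx":0,"ty":0.05,"tz":0,"rx":0,"ry":0,"rz":0,"grip":0},{"tx":0,"ty":0,"tz":0,"rx":0,"ry":0,"rz":0,"grip":0},{"tx":0,"ty":0,"tz":0,"rx":0,"ry":0,"rz":0,"grip":0}])

```text
t: 17.42
eef_pos: [502.9, 290.3, 164.1]
tcp_rot: [-0.435, -0.001, -1.391]
ft_force: [-0.2, 0.1, 6.5]
opening: 0.632
```

>>> move_arm(rows=[{"tx":0,"ty":0.05,"tz":0,"rx":0,"ry":0,"rz":0,"grip":0},{"tx":0,"ty":0.05,"tz":0,"rx":0,"ry":0,"rz":0,"grip":0},{"tx":0,"ty":0,"tz":0,"rx":0,"ry":0,"rz":0,"grip":0},{"tx":0,"ty":0,"tz":0,"rx":0,"ry":0,"rz":0,"grip":0}])

```text
t: 17.75
eef_pos: [503.5, 290.4, 163.8]
tcp_rot: [-0.435, -0.001, -1.39]
ft_force: [-5.8, -1.4, 11.3]
opening: 0.629
```

```bash
python3 where.py
```

```text
t 17.75 u 92.7 n 23.2 y 2.2 roterr(tool) [-0.001   0.0005  0.0006] F [-5.8 -1.4 11.3] op 0.629
```

Ledge and dowel contacts came at the expected positions. Release gently.

>>> move_arm(rows=[{"tx":0,"ty":-0.03,"tz":0,"rx":0,"ry":0,"rz":0,"grip":0},{"tx":0,"ty":0,"tz":0,"rx":0,"ry":0,"rz":0,"grip":64},{"tx":0,"ty":0,"tz":0,"rx":0,"ry":0,"rz":0,"grip":66},{"tx":0,"ty":0,"tz":0,"rx":0,"ry":0,"rz":0,"grip":70},{"tx":0,"ty":0,"tz":0,"rx":0,"ry":0,"rz":0,"grip":76},{"tx":0,"ty":0,"tz":0,"rx":0,"ry":0,"rz":0,"grip":80},{"tx":0,"ty":0,"tz":0,"rx":0,"ry":0,"rz":0,"grip":80},{"tx":0,"ty":0,"tz":0,"rx":0,"ry":0,"rz":0,"grip":80}])

```text
t: 18.42
eef_pos: [503.1, 290.2, 162.6]
tcp_rot: [-0.439, -0.001, -1.391]
ft_force: [0.2, -0.1, -0.1]
opening: 0.798
```

```bash
python3 where.py; python3 shot.py 13 wrist side; python3 - <<'E'
import cv2
p=cv2.imread('pics/side13.png'); cv2.imwrite('pics/s13c.png',cv2.resize(p[200:330,230:380],None,fx=5,fy=4.6,interpolation=cv2.INTER_CUBIC))
E
```

```text
t 18.42 u 91.4 n 23.1 y 2.0 roterr(tool) [0.0022 0.0009 0.0011] F [ 0.2 -0.1 -0.1] op 0.798
t 18.42 pos [503.1 290.2 162.6] rot [-4.390e-01 -1.000e-03 -1.391e+00] q [ 0.554  0.598  2.349  3.56   0.953 -1.659] F [ 0.2 -0.1 -0.1] op 0.798
```

View pics/s13c.png

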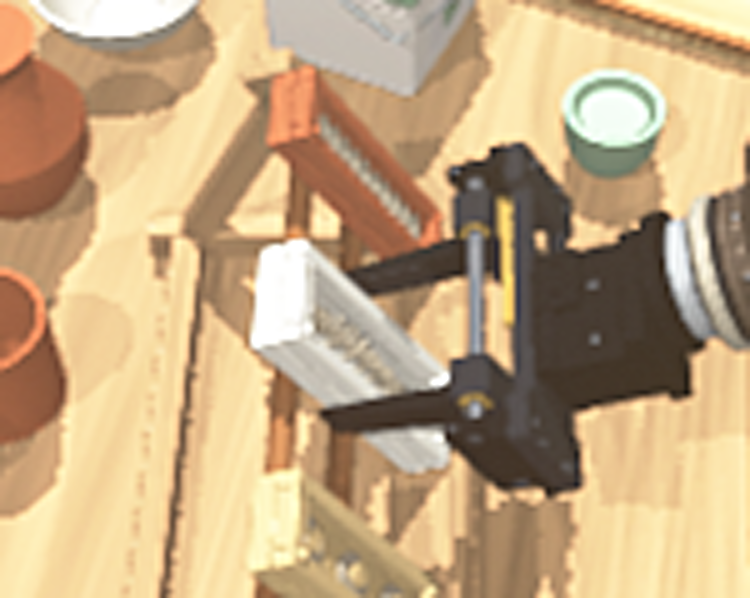

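View pics/wrist13.png

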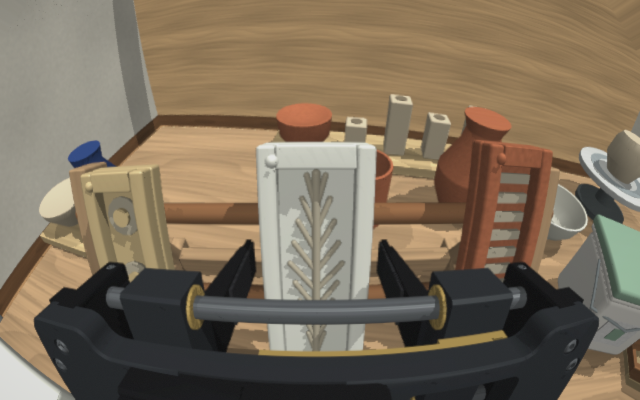

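The mould stands free against the upper dowel with no force on the tool. Retreat straight out.

>>> move_arm(rows=[{"tx":0,"ty":-0.3,"tz":0,"rx":0,"ry":0,"rz":0,"grip":80},{"tx":0,"ty":-0.7,"tz":0,"rx":0,"ry":0,"rz":0,"grip":80},{"tx":0,"ty":-1.2,"tz":0,"rx":0,"ry":0,"rz":0,"grip":80},{"tx":0,"ty":-1.5,"tz":0,"rx":0,"ry":0,"rz":0,"grip":80},{"tx":0,"ty":-1.5,"tz":0,"rx":0,"ry":0,"rz":0,"grip":80},{"tx":0,"ty":-1.5,"tz":0.3,"rx":0,"ry":0,"rz":0,"grip":80},{"tx":0,"ty":-1.5,"tz":0.5,"rx":0,"ry":0,"rz":0,"grip":80},{"tx":0,"ty":-0.8,"tz":0.5,"rx":0,"ry":0,"rz":0,"grip":80},{"tx":0,"ty":-0.4,"tz":0,"rx":0,"ry":0,"rz":0,"grip":80},{"tx":0,"ty":0,"tz":0,"rx":0,"ry":0,"rz":0,"grip":80}])

```text
t: 19.35
eef_pos: [423.5, 275.9, 215.4]
tcp_rot: [-0.437, -0.001, -1.39]
ft_force: [-1.0, 0.1, 0.3]
opening: 0.801
```

```bash
python3 where.py; python3 shot.py 14 wrist side top; python3 - <<'E'
from rk import *
p=np.load('side14.npz')['p']; f='side14.npz'; o=(225,195); s=3.2
im=cv2.resize(p[o[1]:o[1]+185,o[0]:o[0]+215],None,fx=s,fy=s,interpolation=cv2.INTER_CUBIC)
cv2.imwrite('pics/s14p.png',im.copy())
box(f,im,o,s,0,160,0,26,2-30,2+30,(255,0,255)); cv2.imwrite('pics/s14c.png',im)
# bystander diff: top0 vs top14 positions printed by image diff
E
```

```text
t 19.35 u 105.1 n 118.7 y 2.3 roterr(tool) [ 0.0008  0.0006 -0.0001] F [-1.   0.1  0.3] op 0.801
t 19.35 pos [423.5 275.9 215.4] rot [-4.37e-01 -1.00e-03 -1.39e+00] q [ 0.653  0.424  2.471  3.687  0.918 -1.712] F [-1.   0.1  0.3] op 0.801
```

View pics/s14p.png

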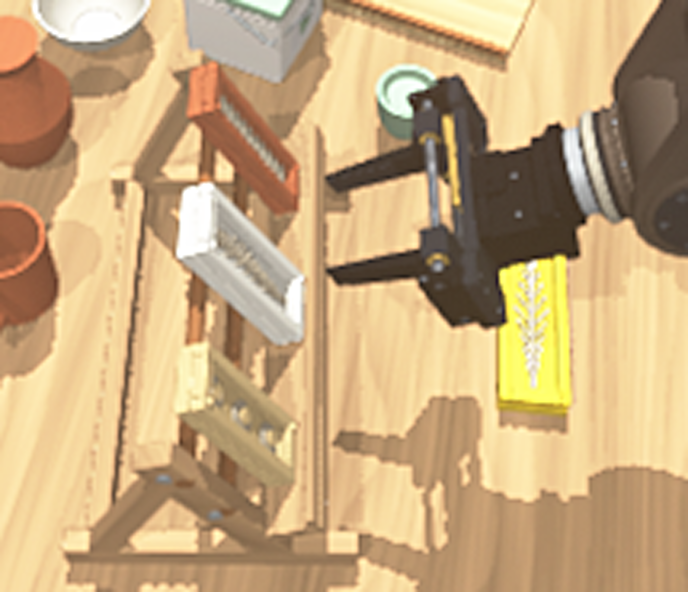

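View pics/s14c.png

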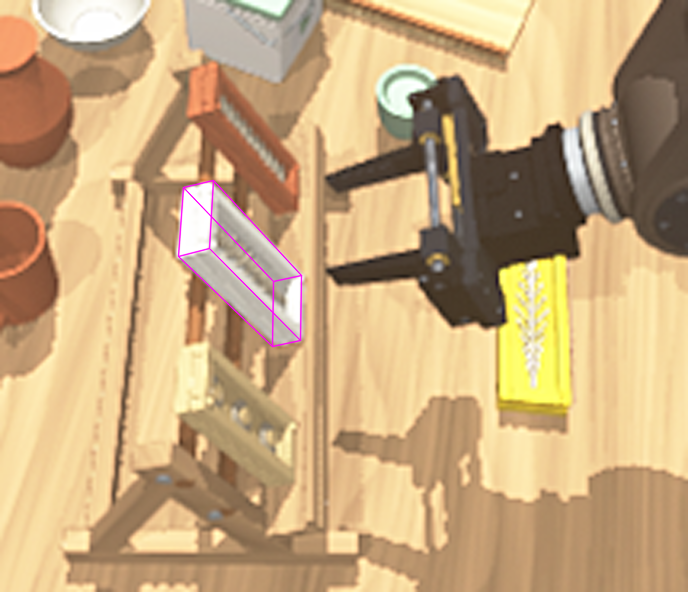

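View pics/wrist14.png

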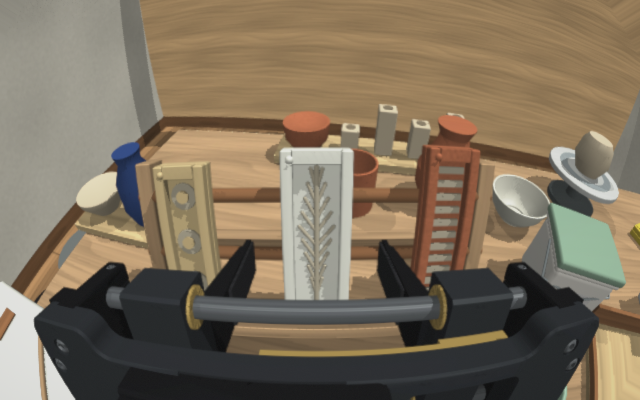

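View pics/top14.png

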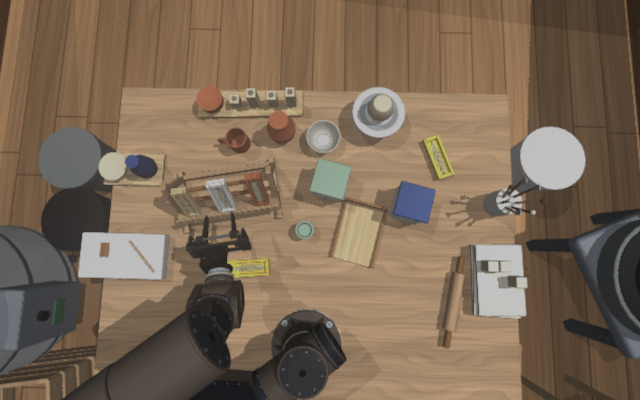

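The seated-mould model overlays the picture exactly, at (180..302, 185..345) in the crop, leaf side out, with clear gaps on both sides. Nothing else has moved visibly. Handing in.

```bash
python3 - <<'E'
from cell import env
print(env.job_done()); s=env.state(); print(s['t'],s['ft_force'].round(1))
E
```

```text
the job is handed in; nothing more can be done
None
the job is handed in; nothing more can be done
```

The mould now stands on end in the rack between the buff and red moulds, hollow leaf side facing out, and the job is handed in at about 19.5 s of the 67 s. I gripped the tray by its far wall and pulled it about 97 mm, which left the mould about 30 mm in front of the tubs. Then I gripped the mould across its width, swung it round high over the table, lowered it into the trough, pressed it back onto the dowels and let go.

**Placing:** the mould touched the ledge and dowels within about 3 mm of where I expected. Those contact forces were only about 7–12 N.

**Last pictures, taken before handing in:** the outline of a correctly seated mould matched the side view to within a couple of millimetres. By my measurements it has roughly 65 mm free on each side. The other objects looked unmoved, and the gripper was about 95 mm clear with no force on it. No check failed or disagreed beyond the roughly 2–3 mm camera tolerance. I could not take a reading after handing in.

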